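# Cure the mid-length moulding pieces under the sliding lamp

## Robot

A 7-joint arm with a two-finger parallel gripper is mounted at the origin on the work surface. World frame = base frame: x ahead of the robot, y to its left, z up, the work surface at z = 0. Lengths are in m, angles in rad, forces in N, time in s.
With the tool pointing down it reaches from about 0.35 to 0.9 m from the base axis. Payload 8.1 kg.
Tool frame: the origin (TCP) lies at the very end of the fingers, on their centre line; the grasp point (between the pads) lies 19 mm behind it; z points along the fingers, y is the line along which they close (so a half turn about z gives the same grasp; the last joint's range is limited). The gripper opens to 85 mm and grips with 20 to 120 N. Pads are 22 mm wide; open, the fingers measure 114 mm over their backs; the gripper's body (76 mm by 85 mm) begins 54 mm behind the grasp point. The pads swing forward as they close: fully open they stand 13 mm farther back than shut.
Start: joints at [-1.359, 0.434, 0.025, 1.573, -0.012, 1.134, -0.075], TCP at [0.194, 0.594, 0.231] pointing down, gripper open.
Joint ranges: [-2.62, 2.62], [-0.44, 2.09], [-1.27, 1.32], [0.08, 2.57], [-1.32, 4.46], [0.12, 2], [-2.74, 2.74]. Speed limits (rad/s): [2.22, 2.22, 3.01, 3.01, 3.14, 3.14, 3.14].

## Interface

Orientations are given as a unit quaternion [w, x, y, z].
In Python, from cell import env gives the robot as it stands. The module is installed in compiled form; this text tells all that it offers.
- The arm moves only by the tool step_arm, never from a script. Its argument "motion" is a list of rows, each a list of 7 numbers: the turn, a rotation vector about the tool's x, y, z as a fraction of full scale, then the shift along the tool's x, y, z as a fraction of full scale, then the closure, from -1 (fully open) to 1 (shut). In form: [[rx, ry, rz, dx, dy, dz, fingers], ...]. A call has 1 to 5 rows; each row is the pose to reach, as a shift and turn from the pose commanded when the call began, along the tool's axes at that moment, turning the shorter way round; what a row does not reach only later rows make up. Full scale, the value 1, is 0.4 m for a shift and 180 degrees for a turn. A row lasts 1/12 s, in which the tool goes at most 41.7 mm and 7.16 degrees, less where a joint would pass 70% of its speed; a pose out of reach is approached as far as the arm can. A call with a number of a shift or a turn outside -1 to 1 is refused whole. A call with a gripper value outside its range is refused whole. The fingers move at their own pace and stop on an object; "force" is the grip in N (left out, the last holds). Time passes only in rows, so rows that repeat a pose let the fingers close. It gives the time, the measured TCP pose, the force, the opening and the grip force at its end, in the units of the state.
- env.read_state(): the state, without advancing time (a new reading comes with each control period).
- env.read_camera(name): name is "scene" or "top" or "wrist"; returns a dict with "img" (420x560x3 uint8, blue, green, red), "mtx" (3x3 intrinsics, pixels), "eye" and "attitude" of the camera in the world. Camera axes: x right, y down, z forward; pixel columns grow to the right and rows downward; lengths in m; the calibration is good to about 2 mm. The wrist camera is an equidistant fisheye: a pixel r from the principal point sees the ray r / f radians off the axis. A picture is of the moment at which its call begins. There is no depth.
- env.sign_off(): hands the job in; it is judged then, once.
Trained networks look in the newest picture that a camera, given by its name, has taken for a name from the list of things; names that differ only in an ending like _2 or _b are one class to them, and where a whole thing is asked for, a point or a joint stands for the part that bears it (a point fixed in the world has none). Each returns a list of dicts, best first, with "conf" (0 to 1); they miss things now and then, are a little off and sometimes report something else, mostly with a low value. They report only what shows in the picture. A call takes as long as a camera call. They do not tell look-alikes from the thing itself.
- env.outline_of(camera, label): "pixels" (420x560 bool, what is visible of it) and "centre" ([column, row] as shares, 0 to 1, of the picture: columns of its width, rows of its height, amid what is visible of it).
- env.place_of(camera, label): "centre" ([column, row] as shares, 0 to 1, of the picture: columns of its width, rows of its height: a listed point, or the origin of a listed thing).
The state is a dict: "t": time; "joint_pos": joint angles; "dq": joint speeds; "tau": joint torques, N m; "position": TCP position; "eef_rot": TCP orientation; "wrist_force": force on the tool from outside, world axes, zero at the start; "moment": the same for the moment, N m; "gripper_width": opening from 0.0 (shut) to 1.0 (fully open); "gripper_force": force on a finger pad.
Only numpy, scipy, OpenCV 4.12 (cv2) and the standard library are available. Lean on these libraries where they do the work, as an engineer would, in place of code of your own. Each camera call takes 0.05 s, during which the arm holds its last target. There are 200 camera calls.

## Task

Slide the lamp head back fully to its parking stop, lay every mid-length (70 mm) moulding piece flat inside the rim of the loading bed, side by side, and slide the head fully home over them. With the head home, press the round key, then the square key, then the long key, each right down on its own; then park the head fully again and lay the cured pieces flat in the plywood tray, side by side. Leave the long and short pieces and the stone out of the bed and the tray, and do not disturb the other things on the bench.

Things in the scene. Friction and masses are not known exactly. Their poses are not given: they have to be found in the camera images.
- unit: lamp curing unit standing on the bench, grey base plate 250 x 360 x 20 mm (x, y, z), origin at the centre of its underside. From its +y end to its -y end: the parking end of the rails, the loading bed, the black key panel (top 48 mm high). Two steel rails along its y (at x = -114 and +114 mm, tops 32 mm above the bench) carry the lamp head
- bed (a point): centre of the loading bed's floor, 20 mm above the bench, axes as the unit's; the bed is 190 mm (x) by 84 mm (y) inside a rim 5 mm thick and 8 mm high, open above when the lamp head is parked
- head (a joint): white lamp head, a bridge 240 mm (x) by 100 mm (y) that slides along the rails over the bed; m; 0 = at the parking stop, clear of the bed (bed free), growing as it moves along the unit's -y; 0.155 = at the home stop, squarely over the bed. Its underside is 83 mm and its top 130 mm above the bench; needs about 5 N
- grip (a point): grip point on the head's handle, 155 mm above the bench: a black upright fin on the middle of the head's top, 60 mm along the unit's x, 12 mm thick along its y, from 130 to 172 mm above the bench; moves with the head
- top_round (a point): centre of the top of a round key, 20 mm across, grey, in a black housing on the unit's panel, 70 mm above the bench when up; pressed straight down; the three keys stand 62 mm apart along the unit's x, in an order that differs from start to start
- key_round (a joint): travel of that key, m; 0 = up, 0.006 = fully down; springs back, about 5 N to press down
- top_square (a point): centre of the top of a square key, 22 mm, grey, in a black housing on the unit's panel, 70 mm above the bench when up; pressed straight down; the three keys stand 62 mm apart along the unit's x, in an order that differs from start to start
- key_square (a joint): travel of that key, m; 0 = up, 0.006 = fully down; springs back, about 5 N to press down
- top_long (a point): centre of the top of a long bar key, 16 x 46 mm, long along the unit's y, grey, in a black housing on the unit's panel, 70 mm above the bench when up; pressed straight down; the three keys stand 62 mm apart along the unit's x, in an order that differs from start to start
- key_long (a joint): travel of that key, m; 0 = up, 0.006 = fully down; springs back, about 5 N to press down
- mid_a: dark wood moulding piece with a thin gilt line on top, 20 mm wide, 24 mm high, 70 mm long; one of the mid-length pieces to be cured (two to four of them are present); at the start on the mat; origin at its centre (12 mm above its underside), long axis = its y
- mid_b: dark wood moulding piece with a thin gilt line on top, 20 mm wide, 24 mm high, 70 mm long; one of the mid-length pieces to be cured (two to four of them are present); at the start on the mat; origin at its centre (12 mm above its underside), long axis = its y
- mid_c: dark wood moulding piece with a thin gilt line on top, 20 mm wide, 24 mm high, 70 mm long; one of the mid-length pieces to be cured (two to four of them are present); at the start on the mat; origin at its centre (12 mm above its underside), long axis = its y
- mid_d: dark wood moulding piece with a thin gilt line on top, 20 mm wide, 24 mm high, 70 mm long; one of the mid-length pieces to be cured (two to four of them are present); at the start on the mat; origin at its centre (12 mm above its underside), long axis = its y
- long_a: dark wood moulding piece with a thin gilt line on top, 20 mm wide, 24 mm high, 88 mm long; a long one, stays out; origin at its centre (12 mm above its underside), long axis = its y
- long_b: dark wood moulding piece with a thin gilt line on top, 20 mm wide, 24 mm high, 88 mm long; a long one, stays out; origin at its centre (12 mm above its underside), long axis = its y
- short_a: dark wood moulding piece with a thin gilt line on top, 20 mm wide, 24 mm high, 50 mm long; a short one, stays out; origin at its centre (12 mm above its underside), long axis = its y
- stone: grey sharpening stone 22 x 60 x 14 mm lying among the pieces on the mat; origin at the centre of its underside, long along its y
- mat: green cutting mat 260 x 240 x 3 mm, fixed; origin at the centre of its underside; on the robot's left or right; the pieces lie on it in two columns, side gaps 22 mm or more, end gaps 5 mm or more
- tray: shallow plywood tray for finished pieces, fixed, 210 (x) by 106 mm (y) outside, 14 mm high, walls and floor 5 mm thick; origin at the centre of its underside; on the other side of the unit from the mat
- jar: amber jar 68 mm across, 85 mm high, a bystander; origin at the centre of its underside
- glue: white glue bottle 56 mm across, 140 mm high, a bystander; origin at the centre of its underside
- tape: black tape measure 65 x 40 x 60 mm, a bystander; origin at the centre of its underside
- tin: steel tin 72 mm across, 70 mm high, a bystander; origin at the centre of its underside
Things that resemble listed ones, but are neither listed nor needed, are in the scene too. Of the things shaped like the tray, the plywood one is meant.

How it is judged:
On the way, in this order (a step that is already met when the one before it is completed fails the run):
1. the lamp head is at its parking stop (value of joint head below 0.004 m), for 0.2 s.
2. every mid-length piece lies flat in the bed, with the head parked (value of joint head below 0.004 m and x of mid_a in the frame of bed between -0.09 and 0.09 m and y of mid_a in the frame of bed between -0.036 and 0.036 m and z of each of mid_a, mid_b, mid_c, mid_d in the frame of bed below 0.015 m and x of mid_b in the frame of bed between -0.09 and 0.09 m and y of mid_b in the frame of bed between -0.036 and 0.036 m and x of mid_c in the frame of bed between -0.09 and 0.09 m and y of mid_c in the frame of bed between -0.036 and 0.036 m and x of mid_d in the frame of bed between -0.09 and 0.09 m and y of mid_d in the frame of bed between -0.036 and 0.036 m), for 0.2 s.
3. the head is at its home stop over the pieces in the bed (value of joint head above 0.151 m and x of mid_a in the frame of bed between -0.09 and 0.09 m and y of mid_a in the frame of bed between -0.036 and 0.036 m and z of each of mid_a, mid_b, mid_c, mid_d in the frame of bed below 0.015 m and x of mid_b in the frame of bed between -0.09 and 0.09 m and y of mid_b in the frame of bed between -0.036 and 0.036 m and x of mid_c in the frame of bed between -0.09 and 0.09 m and y of mid_c in the frame of bed between -0.036 and 0.036 m and x of mid_d in the frame of bed between -0.09 and 0.09 m and y of mid_d in the frame of bed between -0.036 and 0.036 m), for 0.2 s.
4. the round key alone is pressed down, head home (value of joint head above 0.151 m and value of joint key_round above 0.004 m and value of joint each of key_square, key_long below 0.002 m), for 0.1 s.
5. then the square key alone (value of joint head above 0.151 m and value of joint key_square above 0.004 m and value of joint each of key_round, key_long below 0.002 m), for 0.1 s.
6. then the long key alone (value of joint head above 0.151 m and value of joint key_long above 0.004 m and value of joint each of key_round, key_square below 0.002 m), for 0.1 s.
7. the head is back at its parking stop (value of joint head below 0.004 m), for 0.2 s.
At the end, for the whole second after the job is handed in: The head is within 4 mm of its parking stop, every mid-length piece lies flat and still on the tray's floor inside its walls (not on a wall or on another piece), and the long and short pieces and the stone are at least 120 mm from the centres of tray and bed (value of joint head below 0.004 m and x of mid_a in the frame of tray between -0.095 and 0.095 m and y of mid_a in the frame of tray between -0.045 and 0.045 m and z of each of mid_a, mid_b, mid_c, mid_d in the frame of tray below 0.0195 m and linear speed of each of mid_a, mid_b, mid_c, mid_d below 0.02 m/s and x of mid_b in the frame of tray between -0.095 and 0.095 m and y of mid_b in the frame of tray between -0.045 and 0.045 m and x of mid_c in the frame of tray between -0.095 and 0.095 m and y of mid_c in the frame of tray between -0.045 and 0.045 m and x of mid_d in the frame of tray between -0.095 and 0.095 m and y of mid_d in the frame of tray between -0.045 and 0.045 m and horizontal distance between each of long_a, long_b, short_a, stone and tray above 0.12 m and horizontal distance between each of long_a, long_b, short_a, stone and bed above 0.12 m); the robot touches nothing.
It fails at once if a bystander (jar, glue, tape, tin) is pushed more than 50 mm or tipped over (distance of any of jar, glue, tape, tin from where it was at the start of the episode above 0.05 m or angle between any of jar, glue, tin's own z axis and vertical above 0.6 rad).
Of mid_a, mid_b, mid_c, mid_d only 2 to 4 are there at a start; the rules pass over those that are not, and their reading is None.
At some moment in a run one of mid_a, mid_b, mid_c, mid_d may be knocked a few centimetres aside while the robot is not near it.
Once in a run the grip may slacken for a moment while it holds something.
It also fails if it takes over 210 s, if anything falls off the work surface, if the arm or the gripper's body presses on something with over 40 N, if the wrist force passes 120 N, or if a joint passes its speed limit or range.

## Working session

There is one attempt and no reset: what is moved stays moved. The work goes in short steps, Python scripts to look and compute and a tool call to move; the robot and the scene stay as the last step left them, time stands still between calls to the robot, and variables do not carry over. Pictures are saved under pics/ and viewed, at most 14 in all, crops included, and the job is handed in when it is done.

Besides the shell and the picture viewer there is one more tool, called after "Request:" by a JSON object that holds its "op" and its "data". step_arm: Moves the arm, as the interface text tells. Its arguments: {"type":"object","properties":{"motion":{"type":"array"},"force":{"type":"number"}},"required":["motion"]}

```bash
mkdir -p pics; ls; cat > h.py <<'E'
import numpy as np, cv2
from cell import env
from scipy.spatial.transform import Rotation as R
def rot(q): return R.from_quat([q[1],q[2],q[3],q[0]])
def att(c):
    a=np.array(c['attitude'],float)
    return a if a.shape==(3,3) else rot(a).as_matrix()
def ray(c,u,v,fish=False):
    K=np.array(c['mtx']);x=(u-K[0,2])/K[0,0];y=(v-K[1,2])/K[1,1]
    if fish:
        r=np.hypot(x,y);s=np.sin(r)/max(r,1e-9);d=np.array([x*s,y*s,np.cos(r)])
    else: d=np.array([x,y,1.])
    d=att(c)@d
    return np.array(c['eye'],float),d/np.linalg.norm(d)
def atz(c,u,v,z,fish=False):
    e,d=ray(c,u,v,fish);return e+d*(z-e[2])/d[2]
def tri(r1,r2):
    (a,d),(b,e)=r1,r2
    s,t=np.linalg.lstsq(np.c_[d,-e],b-a,rcond=None)[0]
    p,q=a+s*d,b+t*e
    return (p+q)/2,np.linalg.norm(p-q)
def proj(c,P):
    K=np.array(c['mtx']);p=att(c).T@(np.array(P)-c['eye']);p=K@p;return p[:2]/p[2]
E
python3 - <<'E'
from h import *
for n in('scene','top','wrist'):
    c=env.read_camera(n);cv2.imwrite(f'pics/{n}0.png',c['img']);print(n,c['mtx'],c['eye'],c['attitude'])
for n in ('top','scene'):
  for l in ['unit','bed','grip','top_round','top_square','top_long','mid_a','long_a','short_a','stone','mat','tray','jar','glue','tape','tin']:
    print(n,l,[(round(d['conf'],2),round(d['centre'][0]*560,1),round(d['centre'][1]*420,1)) for d in env.place_of(n,l)])
print(env.read_state())
E
```

```text
pics
scene [[485.49170491   0.         274.9732204 ]
 [  0.         485.49170491 207.26962458]
 [  0.           0.           1.        ]] [1.18695985 0.44335595 1.4786868 ] [-0.12858297  0.48010574  0.8381781  -0.22454927]
top [[467.51107169   0.         280.54027202]
 [  0.         467.51107169 213.04099675]
 [  0.           0.           1.        ]] [0.20311732 0.02508699 1.75013945] [-0.06650348  0.70702452 -0.70196949  0.05415214]
wrist [[325.1922621    0.         277.4468339 ]
 [  0.         325.1922621  214.16358913]
 [  0.           0.           1.        ]] [0.12984521 0.61351322 0.37394556] [0.10560935 0.80233999 0.5825731  0.07553671]
top unit [(0.74, 300.6, 200.7)]
top bed [(0.86, 308.6, 197.8)]
top grip [(0.34, 196.3, 205.7)]
top top_round [(0.44, 334.2, 198.4)]
top top_square [(0.57, 339.9, 210.8)]
top top_long [(0.48, 339.3, 177.6), (0.44, 308.8, 194.6)]
top mid_a [(0.48, 195.8, 238.4), (0.47, 197.2, 204.9), (0.4, 224.7, 211.1)]
top long_a [(0.69, 225.0, 191.2), (0.47, 222.4, 234.0)]
top short_a [(0.5, 194.8, 206.7)]
top stone [(0.62, 199.2, 190.9)]
top mat [(0.69, 210.
[... 1172 characters left out ...]
.75, 'joint_pos': array([-1.35857888,  0.43450845,  0.02497806,  1.57318828, -0.01157903,
        1.13403393, -0.0751034 ]), 'dq': array([-0.00018181,  0.0009442 , -0.00118149, -0.00016526, -0.00035918,
        0.00072317, -0.00019669]), 'tau': array([-1.96119972e-04, -6.70285749e+01,  1.02366429e+00, -3.16553736e+01,
        1.54737406e-02,  2.45099989e-03,  9.28990431e-06]), 'position': array([0.19354908, 0.59428262, 0.23132187]), 'eef_rot': array([1.12102919e-05, 1.56788824e-01, 9.87632150e-01, 2.54143917e-06]), 'wrist_force': array([-1.17875417, -0.35621187,  0.2213223 ]), 'moment': array([ 0.04908715,  0.01865883, -0.01021354]), 'gripper_force': 0.0, 'gripper_width': 1.0018454119790845}
```

```bash
python3 - <<'E'
import cv2
a=cv2.imread('pics/top0.png');cv2.imwrite('pics/top0c.png',cv2.resize(a[110:330,100:500],(800,440),interpolation=cv2.INTER_CUBIC)[:600])
a=cv2.imread('pics/scene0.png');cv2.imwrite('pics/scene0c.png',cv2.resize(a[80:360,110:483],(799,600),interpolation=cv2.INTER_CUBIC))
E
```

```text
(no output)
```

View pics/top0c.png

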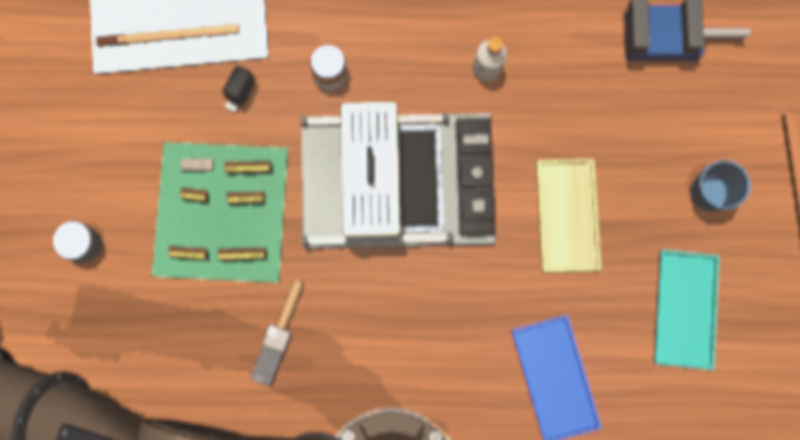

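View pics/scene0c.png

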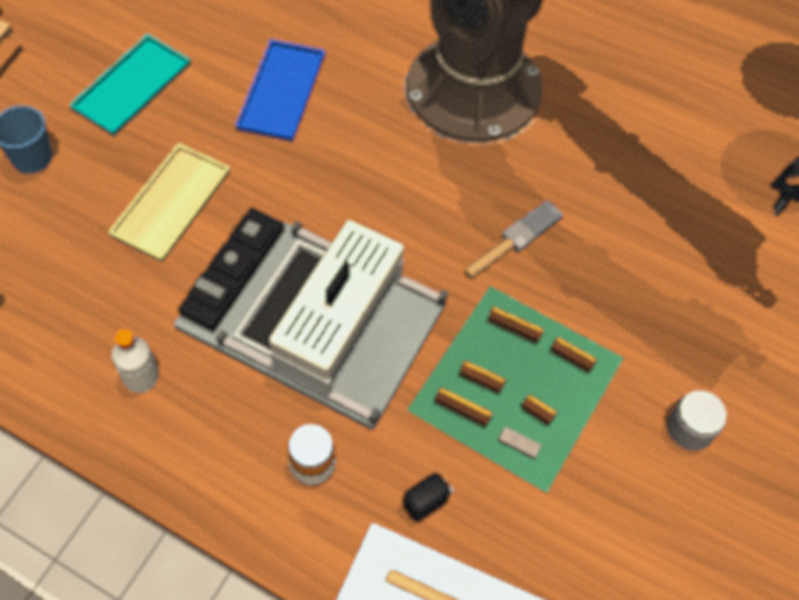

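```bash
python3 - <<'E'
from h import *
T=env.read_camera('top');S=env.read_camera('scene')
def best(n,l,k=0): 
    d=env.place_of(n,l)
    return [(x['conf'],x['centre'][0]*560,x['centre'][1]*420) for x in d]
Z={'unit':0,'bed':.02,'grip':.155,'mat':0,'tray':0,'mid_a':.015,'long_a':.015,'short_a':.015,'stone':.003,'top_round':.07,'top_square':.07,'top_long':.07,'jar':0,'glue':0,'tape':0,'tin':0}
for l,z in Z.items():
    a=best('top',l);b=best('scene',l)
    for p in a:
        print(l,'top %.2f'%p[0],atz(T,p[1],p[2],z)[:2].round(3))
    for p in b:
        print('    scene %.2f'%p[0],atz(S,p[1],p[2],z)[:2].round(3))
    for p in a:
        for q in b:
            P,e=tri(ray(T,*p[1:]),ray(S,*q[1:]))
            if e<.012: print('       tri',P.round(3),round(e,4))
def meas(l):
  for n,C in(('top',T),('scene',S)):
    for d in env.outline_of(n,l):
        m=d['pixels'].astype(np.uint8)
        if m.sum()<10: continue
        (cx,cy),(w,h),ang=cv2.minAreaRect(cv2.findNonZero(m))
        z=.027 if l!='tray' else .012
        box=cv2.boxPoints(((cx,cy),(w+1,h+1),ang)); W=np.array([atz(C,*p,z)[:2] for p in box])
        e=W[1]-W[0],W[2]-W[1]; L=[np.linalg.norm(v) for v in e]; v=e[int(np.argmax(L))]
        print(l,n,round(d['conf'],2),W.mean(0).round(4),'LW',np.round(sorted(L),3),'ang',np.degrees(np.arctan2(v[1],v[0])).round(1))
for l in('mid_a','long_a','short_a','stone','tray'): meas(l)
# unit orientation by rail ends / panel from crop picture pixels
px=lambda x,y:(100+x/2,110+y/2)
for nm,(x,y),z in [('panelfarR',(492,118),.048),('panelnearR',(494,234),.048),('plateNL',(304,246),.02),('plateFL',(303,118),.02),('fin1',(369,148),.172),('fin2',(372,185),.172)]:
    print(nm,atz(T,*px(x,y),z).round(3))
E
```

```text
unit top 0.95 [ 0.549 -0.026]
    scene 0.82 [ 0.548 -0.006]
    scene 0.16 [ 0.589 -0.177]
bed top 0.73 [ 0.561 -0.057]
bed top 0.46 [0.59  0.274]
    scene 0.81 [ 0.55  -0.043]
grip top 0.66 [0.551 0.041]
    scene 0.75 [0.559 0.042]
       tri [0.554 0.04  0.145] 0.0028
mat top 0.62 [0.499 0.334]
mat top 0.40 [ 0.772 -0.177]
    scene 0.89 [0.492 0.325]
       tri [0.497 0.329 0.014] 0.0059
tray top 0.70 [ 0.489 -0.325]
tray top 0.66 [ 0.191 -0.305]
tray top 0.61 [ 0.298 -0.547]
    scene 0.97 [ 0.305 -0.529]
    scene 0.91 [ 0.49 -0.33]
    scene 0.60 [ 0.179 -0.31 ]
    scene 0.24 [0.765 0.125]
       tri [ 0.49  -0.327  0.001] 0.0055
       tri [ 0.191 -0.302  0.017] 0.0005
       tri [ 0.296 -0.547 -0.017] 0.0116
mid_a top 0.67 [0.518 0.376]
mid_a top 0.58 [0.513 0.273]
mid_a top 0.52 [0.429 0.382]
    scene 0.70 [0.412 0.383]
    scene 0.46 [0.505 0.284]
       tri [0.425 0.381 0.038] 0.0065
long_a top 0.70 [0.415 0.285]
long_a top 0.68 [0.581 0.276]
long_a top 0.37 [0.526 0.372]
long_a top 0.25 [0.417 0.58 ]
    scene 0.79 [0.403 0.276]
    scene 0.51 [0.575 0.28 ]
    scene
[... 1760 characters left out ...]
ne 0.47 [0.591  0.3749] LW [0.036 0.066] ang 91.4
tray top 0.82 [ 0.1853 -0.2998] LW [0.112 0.212] ang -165.5
tray top 0.69 [ 0.488  -0.3308] LW [0.115 0.216] ang -179.0
tray top 0.64 [ 0.3147 -0.5422] LW [0.115 0.218] ang -5.7
tray scene 0.82 [ 0.3166 -0.5383] LW [0.134 0.248] ang 175.2
tray scene 0.65 [ 0.1909 -0.2933] LW [0.122 0.239] ang -164.5
tray scene 0.64 [0.5835 0.3729] LW [0.034 0.066] ang 88.6
tray scene 0.6 [ 0.4917 -0.3289] LW [0.131 0.234] ang -175.8
tray scene 0.56 [0.5183 0.2772] LW [0.033 0.072] ang 90.8
panelfarR [ 0.666 -0.188  0.048]
panelnearR [ 0.446 -0.188  0.048]
plateNL [0.425 0.163 0.02 ]
plateFL [0.672 0.169 0.02 ]
fin1 [0.577 0.041 0.172]
fin2 [0.512 0.035 0.172]
```

Request:
{"op": "step_arm", "data": {"motion": [[0,0,-0.1,-0.368,-0.338,0,-1],[0,0,-0.1,-0.368,-0.338,0,-1],[0,0,-0.1,-0.368,-0.338,0,-1],[0,0,-0.1,-0.368,-0.338,0,-1],[0,0,-0.1,-0.368,-0.338,0,-1]]}}

```text
t: 4.37
position: [0.2932, 0.4171, 0.2314]
eef_rot: [0.0, 0.001, 1.0, -0.0]
wrist_force: [1.5, 0.1, 0.2]
gripper_width: 1.002
gripper_force: 0.0
```

Request:
{"op": "step_arm", "data": {"motion": [[0,0,0,-0.26,-0.46,-0.09,-1],[0,0,0,-0.26,-0.46,-0.09,-1],[0,0,0,-0.26,-0.46,-0.09,-1],[0,0,0,-0.26,-0.46,-0.09,-1],[0,0,0,-0.26,-0.46,-0.09,-1]]}}

```text
t: 4.78
position: [0.3932, 0.2394, 0.267]
eef_rot: [0.0, 0.0, 1.0, 0.0]
wrist_force: [0.9, -0.9, 0.7]
gripper_width: 1.003
gripper_force: 0.0
```

Request:
{"op": "step_arm", "data": {"motion": [[0,0,0,-0.26,-0.46,-0.09,-1],[0,0,0,-0.26,-0.46,-0.09,-1],[0,0,0,-0.26,-0.46,-0.09,-1],[0,0,0,-0.26,-0.46,-0.09,-1],[0,0,0,-0.26,-0.46,-0.09,-1]]}}

```text
t: 5.2
position: [0.4941, 0.0605, 0.302]
eef_rot: [0.0, 0.0, 1.0, 0.0]
wrist_force: [1.4, 0.5, -0.3]
gripper_width: 1.004
gripper_force: 0.0
```

```bash
cat >> h.py <<'E'
def wr(l,z,W=None,fn='place_of'):
    W=W or env.read_camera('wrist')
    out=[]
    for d in env.place_of('wrist',l):
        u,v=d['centre'][0]*560,d['centre'][1]*420
        out.append((round(d['conf'],2),round(u),round(v),atz(W,u,v,z,True)[:2].round(4)))
    return out
def projf(c,P):
    K=np.array(c['mtx']);p=att(c).T@(np.array(P)-c['eye']);r=np.hypot(p[0],p[1]);t=np.arctan2(r,p[2])
    return K[:2,2]+K[0,0]*t*p[:2]/r
E
python3 - <<'E'
from h import *
W=env.read_camera('wrist');cv2.imwrite('pics/w1.png',W['img']);print(W['eye'],W['attitude'],env.read_state()['position'])
for l,z in dict(unit=0,bed=.02,grip=.155,top_round=.07,top_square=.07,top_long=.07).items(): print(l,wr(l,z,W))
E
```

```text
[0.42712009 0.05967698 0.44532035] [0.09193114 0.70135222 0.70082796 0.09216229] [0.49803815 0.05190786 0.30356044]
unit [(0.95, 229, 215, array([ 0.5468, -0.0097])), (0.68, 470, 238, array([0.5874, 0.3775]))]
bed [(0.83, 205, 221, array([ 0.5509, -0.041 ]))]
grip [(0.75, 259, 262, array([0.5523, 0.0422])), (0.28, 488, 127, array([0.4127, 0.2755]))]
top_round [(0.46, 115, 235, array([ 0.5566, -0.1566]))]
top_square [(0.68, 107, 190, array([ 0.4952, -0.1601]))]
top_long [(0.75, 126, 277, array([ 0.6172, -0.1496])), (0.28, 116, 234, array([ 0.5545, -0.1554]))]
```

View pics/w1.png

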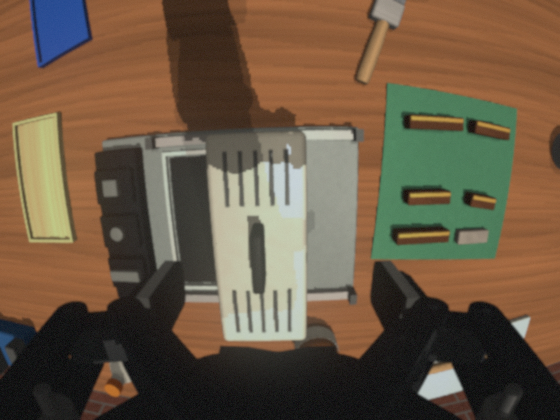

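```bash
python3 - <<'E'
from h import *
W=env.read_camera('wrist');cv2.imwrite('pics/w2.png',W['img'])
W0=dict(W);W0['eye']=[0.42712009,0.05967698,0.44532035];W0['attitude']=[0.09193114,0.70135222,0.70082796,0.09216229]
for nm,(u,v),z in [('rail near L',(157,141),.032),('rail near R',(357,134),.032),('rail far R',(352,296),.032),('headNL',(208,133),.13),('headNR',(304,133),.13),('headFL',(225,338),.13),('headFR',(305,338),.13),('fin n',(258,222),.172),('fin f',(258,292),.172)]:
    print(nm,atz(W0,u,v,z,True)[:2].round(4))
print(W['eye'])
for l,z in dict(unit=0,bed=.02,grip=.155,top_round=.07,top_square=.07,top_long=.07).items(): print(l,wr(l,z,W))
m=env.outline_of('wrist','grip')
for d in m[:1]:
    p=d['pixels'];ys,xs=np.nonzero(p);print(d['conf'],xs.min(),xs.max(),ys.min(),ys.max())
E
```

```text
rail near L [ 0.4375 -0.0991]
rail near R [0.4312 0.1619]
rail far R [0.6623 0.1694]
headNL [ 0.4295 -0.0078]
headNR [0.4306 0.0853]
headFL [ 0.6644 -0.003 ]
headFR [0.6633 0.0923]
fin n [0.5072 0.0427]
fin f [0.5767 0.0412]
[0.42607207 0.06302851 0.44436577]
unit [(0.62, 230, 218, array([ 0.5499, -0.0042])), (0.62, 256, 262, array([0.6175, 0.032 ])), (0.2, 310, 339, array([0.7596, 0.1176]))]
bed [(0.67, 200, 223, array([ 0.551 , -0.0435])), (0.34, 424, 199, array([0.5154, 0.2733])), (0.33, 466, 237, array([0.5752, 0.3582]))]
grip [(0.67, 256, 262, array([0.5511, 0.043 ]))]
top_round [(0.55, 114, 234, array([ 0.5528, -0.1544])), (0.17, 450, 181, array([0.4809, 0.2851]))]
top_square [(0.83, 105, 191, array([ 0.4952, -0.1599]))]
top_long [(0.55, 123, 276, array([ 0.615 , -0.1496])), (0.32, 106, 191, array([ 0.4949, -0.1575]))]
0.8 202 304 132 343
```

Request:
{"op": "step_arm", "data": {"motion": [[0,0,-0.008,-0.124,-0.025,0.225,-1],[0,0,-0.008,-0.124,-0.025,0.225,-1],[0,0,-0.008,-0.124,-0.025,0.225,-1],[0,0,-0.008,-0.124,-0.025,0.225,-1],[0,0,-0.008,-0.124,-0.025,0.225,-1]]}}

```text
t: 6.37
position: [0.5426, 0.0522, 0.2106]
eef_rot: [-0.001, -0.012, 1.0, -0.0]
wrist_force: [-0.3, 0.2, 0.4]
gripper_width: 1.006
gripper_force: 0.0
```

Request:
{"op": "step_arm", "data": {"motion": [[0,0,0,0,0,0.06,-1],[0,0,0,0,0,0.12,-1],[0,0,0,0,0,0.188,-1],[0,0,0,0,0,0.188,-1],[0,0,0,0,0,0.188,-1]]}}

```text
t: 6.78
position: [0.5427, 0.0527, 0.1371]
eef_rot: [-0.0, -0.012, 1.0, 0.0]
wrist_force: [0.1, -0.2, -0.2]
gripper_width: 0.999
gripper_force: 0.0
```

Request:
{"op": "step_arm", "data": {"motion": [[0,0,0,0,0,0,1],[0,0,0,0,0,0,1],[0,0,0,0,0,0,1],[0,0,0,0,0,0,1],[0,0,0,0,0,0,1]], "force": 40}}

```text
t: 7.2
position: [0.5437, 0.0518, 0.137]
eef_rot: [0.001, -0.012, 1.0, -0.0]
wrist_force: [-0.4, -3.9, 3.0]
gripper_width: 0.299
gripper_force: 1.8
```

Request:
{"op": "step_arm", "data": {"motion": [[0,0,0,0,0,0,1],[0,0,0,0,0,0,1],[0,0,0,0,0,0,1],[0,0,0,0,0,0,1],[0,0,0,0,0,0,1]]}}

```text
t: 7.62
position: [0.5436, 0.0518, 0.1368]
eef_rot: [0.001, -0.012, 1.0, -0.0]
wrist_force: [-1.1, -3.3, 7.5]
gripper_width: 0.133
gripper_force: 39.6
```

Request:
{"op": "step_arm", "data": {"motion": [[0,0,0,0,0.04,0,1],[0,0,0,0,0.08,0,1],[0,0,0,0,0.11,0,1],[0,0,0,0,0.12,0,1],[0,0,0,0,0.13,0,1]]}}

```text
t: 8.03
position: [0.5421, 0.1048, 0.1367]
eef_rot: [0.0, -0.013, 1.0, 0.0]
wrist_force: [-2.2, -3.1, 7.7]
gripper_width: 0.13
gripper_force: 40.3
```

Request:
{"op": "step_arm", "data": {"motion": [[0,0,0,0,0.004,0,1],[0,0,0,0,0.008,0,1],[0,0,0,0,0.012,0,1],[0,0,0,0,0.012,0,1],[0,0,0,0,0.012,0,1]]}}

```text
t: 8.45
position: [0.542, 0.1092, 0.1368]
eef_rot: [0.0, -0.012, 1.0, 0.0]
wrist_force: [-1.1, -2.0, 7.7]
gripper_width: 0.133
gripper_force: 40.3
```

```bash
python3 - <<'E'
from h import *
W=env.read_camera('wrist');cv2.imwrite('pics/w3.png',W['img']);s=env.read_state();print(s['position'],s['wrist_force'],W['eye'])
for l,z in dict(bed=.02,grip=.155,top_round=.07,top_square=.07,top_long=.07,mid_a=.027).items(): print(l,wr(l,z,W))
E
```

```text
[0.54200587 0.10919525 0.13676905] [-1.80604749 -1.49934638  7.20701283] [0.47508199 0.10683605 0.28007338]
bed [(0.59, 109, 217, array([ 0.5511, -0.0446])), (0.45, 515, 249, array([0.576 , 0.3604]))]
grip [(0.72, 279, 305, array([0.55  , 0.1093]))]
top_round [(0.4, 152, 211, array([0.5308, 0.0201]))]
top_square [(0.45, 473, 71, array([0.4206, 0.2465]))]
top_long [(0.9, 13, 289, array([ 0.6122, -0.1467]))]
mid_a [(0.8, 542, 93, array([0.4126, 0.3664])), (0.78, 460, 189, array([0.516 , 0.2694]))]
```

View pics/w3.png

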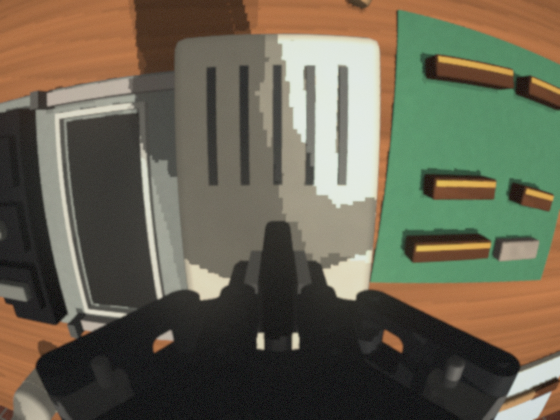

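Request:
{"op": "step_arm", "data": {"motion": [[0,0,0,0,0.003,0,1],[0,0,0,0,0.006,0,1],[0,0,0,0,0.009,0,1],[0,0,0,0,0.01,0,1],[0,0,0,0,0.01,0,1]]}}

```text
t: 9.22
position: [0.542, 0.1103, 0.1368]
eef_rot: [0.0, -0.011, 1.0, -0.001]
wrist_force: [-1.9, -11.0, 10.1]
gripper_width: 0.135
gripper_force: 40.5
```

Request:
{"op": "step_arm", "data": {"motion": [[0,0,0,0,0.003,0,1],[0,0,0,0,0.006,0,1],[0,0,0,0,0.009,0,1],[0,0,0,0,0.01,0,1],[0,0,0,0,0.01,0,1]]}}

```text
t: 9.63
position: [0.5419, 0.1103, 0.1368]
eef_rot: [-0.0, -0.009, 1.0, -0.003]
wrist_force: [-1.4, -22.7, 12.0]
gripper_width: 0.14
gripper_force: 42.1
```

Request:
{"op": "step_arm", "data": {"motion": [[0,0,0,0,-0.01,0,1],[0,0,0,0,-0.01,0,-1],[0,0,0,0,-0.01,0,-1],[0,0,0,0,-0.01,0,-1],[0,0,0,0,-0.01,0,-1]]}}

```text
t: 10.05
position: [0.5414, 0.114, 0.1359]
eef_rot: [-0.0, -0.013, 1.0, 0.0]
wrist_force: [-0.4, 0.2, 0.6]
gripper_width: 0.695
gripper_force: 0.0
```

Request:
{"op": "step_arm", "data": {"motion": [[0,0,0,0,0,0,-1],[0,0,0,0,0,0,-1],[0,0,0,0,0,0,-1],[0,0,0,0,0,-0.05,-1],[0,0,0,0,0,-0.1,-1]]}}

```text
t: 10.47
position: [0.5406, 0.113, 0.1755]
eef_rot: [-0.001, -0.012, 1.0, -0.0]
wrist_force: [1.3, 0.6, 0.5]
gripper_width: 1.002
gripper_force: 0.0
```

Request:
{"op": "step_arm", "data": {"motion": [[0,0,0,0,0,-0.1,-1],[0,0,0,0,0,-0.2,-1],[0,0,0,0,0,-0.3,-1],[0,0,0,0,0,-0.3,-1],[0,0,0,0,0,-0.3,-1]]}}

```text
t: 10.88
position: [0.5429, 0.1135, 0.2986]
eef_rot: [0.002, -0.012, 1.0, 0.001]
wrist_force: [-0.7, -0.7, -1.4]
gripper_width: 0.997
gripper_force: 0.0
```

Request:
{"op": "step_arm", "data": {"motion": [[0,0,0,0,0.5,0,-1],[0,0,0,0,0.5,0,-1],[0,0,0,0,0.5,0,-1],[0,0,0,0,0.5,0,-1],[0,0,0,0,0.5,0,-1]]}}

```text
t: 11.3
position: [0.535, 0.3165, 0.2943]
eef_rot: [-0.001, -0.013, 1.0, -0.0]
wrist_force: [0.4, -0.4, 0.0]
gripper_width: 1.001
gripper_force: 0.0
```

```bash
cat >> h.py <<'E'
def rects(l,z,W):
    out=[]
    for d in env.outline_of('wrist',l):
        m=d['pixels'].astype(np.uint8)
        if m.sum()<30: continue
        pts=cv2.findNonZero(m)[:,0].astype(float)
        G=np.array([atz(W,u,v,z,True)[:2] for u,v in pts],np.float32)
        (c,(w,h),a)=cv2.minAreaRect(G); 
        if w>h: a+=90
        out.append((round(d['conf'],2),np.round(c,4),np.round(sorted((w,h)),4),round((a)%180,1)))  # a: dir of long axis = a+90-ish
    return out
E
python3 - <<'E'
from h import *
W=env.read_camera('wrist');cv2.imwrite('pics/w4.png',W['img']);s=env.read_state();print(s['position'],W['eye'])
for l,z in dict(mid_a=.015,long_a=.015,short_a=.015,stone=.003,mat=0,grip=.155).items(): print(l,wr(l,z,W))
for l in('mid_a','long_a','short_a'): print(l,rects(l,.02,W))
E
```

```text
[0.53297967 0.32425323 0.29343641] [0.46858989 0.31409495 0.43776254]
mid_a [(0.81, 247, 167, array([0.5168, 0.2755])), (0.79, 331, 92, array([0.4154, 0.3812]))]
long_a [(0.86, 252, 83, array([0.4069, 0.2794])), (0.67, 248, 209, array([0.5738, 0.2773]))]
short_a [(0.62, 322, 171, array([0.5196, 0.3743])), (0.16, 261, 303, array([0.7167, 0.2961]))]
stone [(0.86, 317, 216, array([0.5841, 0.372 ])), (0.68, 286, 147, array([0.4902, 0.3259]))]
mat [(0.65, 285, 146, array([0.4897, 0.3252])), (0.54, 71, 188, array([ 0.5493, -0.0103])), (0.24, 317, 215, array([0.5837, 0.3727]))]
grip [(0.59, 78, 216, array([0.55  , 0.1093]))]
mid_a [(0.91, array([0.4099, 0.3811]), array([0.0247, 0.0732]), 177.8), (0.86, array([0.5144, 0.2756]), array([0.022 , 0.0707]), 3.0), (0.65, array([0.4218, 0.5994]), array([0.0758, 0.1166]), 6.5)]
long_a [(0.77, array([0.4085, 0.2798]), array([0.0239, 0.089 ]), 3.4), (0.73, array([0.5727, 0.2732]), array([0.0247, 0.0885]), 1.6)]
short_a [(0.66, array([0.5188, 0.3749]), array([0.0229, 0.0522]), 173.9)]
```

View pics/w4.png

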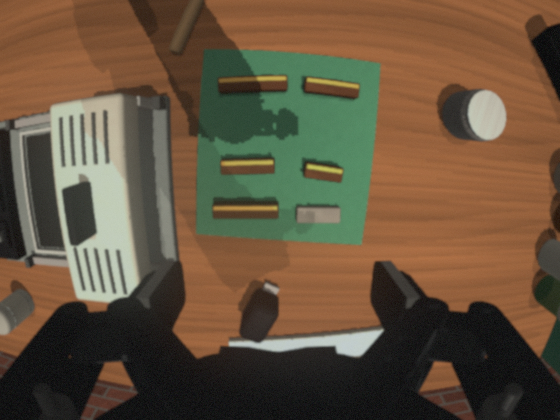

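Request:
{"op": "step_arm", "data": {"motion": [[0,0,0.17,0,0,0.1,-1],[0,0,0.17,0,0,0.1,-1],[0,0,0.17,0,0,0.1,-1],[0,0,0.17,0,0,0.1,-1],[0,0,0.17,0,0,0.1,-1]]}}

```text
t: 12.22
position: [0.5368, 0.3124, 0.2561]
eef_rot: [-0.0, 0.256, 0.967, -0.0]
wrist_force: [-0.1, 0.5, -0.1]
gripper_width: 1.006
gripper_force: 0.0
```

Request:
{"op": "step_arm", "data": {"motion": [[0,0,0.17,0,0,0.1,-1],[0,0,0.17,0,0,0.1,-1],[0,0,0.17,0,0,0.1,-1],[0,0,0.17,0,0,0.1,-1],[0,0,0.17,0,0,0.1,-1]]}}

```text
t: 12.63
position: [0.5368, 0.3125, 0.2161]
eef_rot: [-0.0, 0.502, 0.865, -0.0]
wrist_force: [-0.2, -0.4, -0.1]
gripper_width: 0.998
gripper_force: 0.0
```

Request:
{"op": "step_arm", "data": {"motion": [[0,0,0.16,0,0,0,-1],[0,0,0.16,0,0,0,-1],[0,0,0.16,0,0,0,-1],[0,0,0.16,0,0,0,-1],[0,0,0.16,0,0,0,-1]]}}

```text
t: 13.05
position: [0.5368, 0.3127, 0.2162]
eef_rot: [-0.0, 0.701, 0.713, 0.0]
wrist_force: [-0.9, 0.2, -0.0]
gripper_width: 0.999
gripper_force: 0.0
```

Request:
{"op": "step_arm", "data": {"motion": [[0,0,0,-0.3,-0.05,0,-1],[0,0,0,-0.3,-0.05,0,-1],[0,0,0,-0.3,-0.05,0,-1],[0,0,0,-0.3,-0.05,0,-1],[0,0,0,-0.3,-0.05,0,-1]]}}

```text
t: 13.47
position: [0.5199, 0.1896, 0.2168]
eef_rot: [-0.0, 0.699, 0.715, 0.001]
wrist_force: [0.5, 0.8, 0.9]
gripper_width: 0.995
gripper_force: 0.0
```

```bash
python3 - <<'E'
from h import *
W=env.read_camera('wrist');cv2.imwrite('pics/w5.png',W['img']);print(W['eye'])
for l,z in dict(mid_a=.015,long_a=.015,short_a=.015,stone=.003).items(): print(l,wr(l,z,W))
for l in('mid_a','long_a','short_a'): print(l,rects(l,.02,W))
for i in range(4):
    env.read_camera('wrist');s=env.read_state();print(s['position'],s['joint_pos'].round(2))
# height check of mid1 with earlier view
W4=dict(W);W4['eye']=[0.46858989,0.31409495,0.43776254]
print(rot(W['attitude']).as_matrix().round(3))
E
```

```text
[0.51667982 0.25404662 0.36022632]
mid_a [(0.95, 275, 109, array([0.5137, 0.2761])), (0.9, 183, 16, array([0.4105, 0.3834]))]
long_a [(0.83, 332, 114, array([0.5734, 0.2728])), (0.63, 177, 106, array([0.4077, 0.2804]))]
short_a [(0.77, 284, 23, array([0.5205, 0.3713]))]
stone [(0.72, 338, 31, array([0.5806, 0.3689]))]
mid_a [(0.9, array([0.5146, 0.2769]), array([0.0222, 0.0717]), 4.5), (0.78, array([0.4101, 0.3726]), array([0.0267, 0.0591]), 175.9)]
long_a [(0.98, array([0.4091, 0.2812]), array([0.0264, 0.09  ]), 2.4), (0.62, array([0.4912, 0.3095]), array([0.2047, 0.2487]), 87.7), (0.55, array([0.5739, 0.2743]), array([0.0234, 0.0884]), 2.0)]
short_a [(0.66, array([0.5193, 0.3725]), array([0.0205, 0.0534]), 172.7)]
[0.51962167 0.19323612 0.21588327] [-0.92  0.37  0.63  1.81 -0.25  1.05 -0.17]
[0.51962921 0.19307078 0.21592225] [-0.92  0.37  0.63  1.81 -0.25  1.05 -0.17]
[0.51964242 0.19294815 0.21595345] [-0.92  0.37  0.63  1.81 -0.25  1.05 -0.17]
[0.51963991 0.19284098 0.21596549] [-0.92  0.37  0.63  1.81 -0.25  1.05 -0.17]
[[ 1.     0.022  0.005]
 [ 0.023 -0.966 -0.258]
 [-0.001  0.258 -0.966]]
```

Request:
{"op": "step_arm", "data": {"motion": [[0,0,-0.011,0.1,-0.008,0.1,-0.18],[0,0,-0.011,0.208,-0.008,0.2,-0.18],[0,0,-0.011,0.208,-0.008,0.3,-0.18],[0,0,-0.011,0.208,-0.008,0.35,-0.18],[0,0,-0.011,0.208,-0.008,0.35,-0.18]]}}

```text
t: 14.48
position: [0.5097, 0.2768, 0.0694]
eef_rot: [-0.002, 0.684, 0.729, -0.005]
wrist_force: [-1.7, 0.2, -1.2]
gripper_width: 0.587
gripper_force: 0.0
```

Request:
{"op": "step_arm", "data": {"motion": [[0,0,0,0,0,0,-0.18],[0,0,0,0,0,0,-0.18],[0,0,0,0,0,0,-0.18],[0,0,0,0,0,0,-0.18],[0,0,0,0,0,0,-0.18]]}}

```text
t: 14.9
position: [0.5156, 0.2757, 0.078]
eef_rot: [0.0, 0.686, 0.727, 0.002]
wrist_force: [-0.9, -0.1, -0.1]
gripper_width: 0.59
gripper_force: 0.0
```

```bash
python3 - <<'E'
from h import *
W=env.read_camera('wrist');cv2.imwrite('pics/w6.png',W['img']);s=env.read_state();print(s['position'],s['gripper_width'],W['eye'])
for l,z in dict(mid_a=.015).items(): print(l,wr(l,z,W))
for l in('mid_a',): print(l,rects(l,.027,W))
E
```

```text
[0.51527104 0.27576143 0.07765282] 0.5895941250607261 [0.50988075 0.3398387  0.22150967]
mid_a [(0.72, 130, 66, array([0.4087, 0.3818])), (0.6, 277, 229, array([0.5136, 0.2751])), (0.32, 524, 211, array([0.7151, 0.2995]))]
mid_a [(0.77, array([0.4144, 0.3806]), array([0.0289, 0.0696]), 175.9), (0.63, array([0.5152, 0.2778]), array([0.0198, 0.0725]), 2.6)]
```

View pics/w6.png

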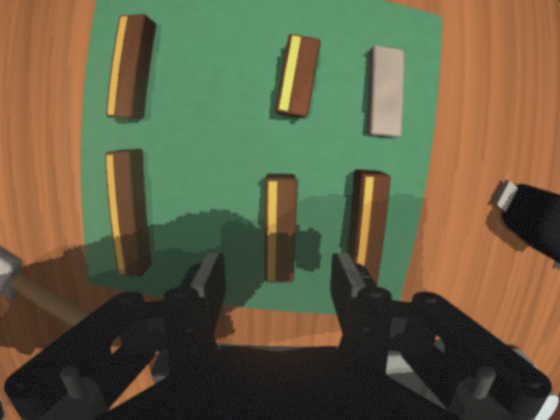

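Request:
{"op": "step_arm", "data": {"motion": [[0,0,0,0,0,0.06,-0.18],[0,0,0,0,0,0.12,-0.18],[0,0,0,0,0,0.16,-0.18],[0,0,0,0,0,0.182,-0.18],[0,0,0,0,0,0.182,-0.18]]}}

```text
t: 15.47
position: [0.5134, 0.2752, 0.0018]
eef_rot: [-0.0, 0.686, 0.728, -0.001]
wrist_force: [-0.6, -0.1, 0.2]
gripper_width: 0.588
gripper_force: 0.0
```

Request:
{"op": "step_arm", "data": {"motion": [[0,0,0,0,0,0,1],[0,0,0,0,0,0,1],[0,0,0,0,0,0,1],[0,0,0,0,0,0,1],[0,0,0,0,0,0,1]], "force": 50}}

```text
t: 15.88
position: [0.5154, 0.2762, 0.0046]
eef_rot: [0.0, 0.686, 0.728, 0.001]
wrist_force: [-0.3, -0.5, 6.8]
gripper_width: 0.23
gripper_force: 50.2
```

Request:
{"op": "step_arm", "data": {"motion": [[0,0,0,0,0,0,1],[0,0,0,0,0,0,1],[0,0,0,0,0,-0.05,1],[0,0,0,0,0,-0.1,1],[0,0,0,0,0,-0.1,1]]}}

```text
t: 16.3
position: [0.5165, 0.2766, 0.0469]
eef_rot: [0.001, 0.686, 0.728, 0.003]
wrist_force: [0.3, 0.4, -0.8]
gripper_width: 0.225
gripper_force: 49.2
```

Request:
{"op": "step_arm", "data": {"motion": [[0,0,0.011,0,0,-0.1,1],[0,0,0.011,0,0,-0.2,1],[0,0,0.011,0,0,-0.3,1],[0,0,0.011,0,0,-0.4,1],[0,0,0.011,0,0,-0.475,1]]}}

```text
t: 16.72
position: [0.515, 0.2758, 0.2368]
eef_rot: [0.0, 0.699, 0.716, 0.001]
wrist_force: [1.6, -0.3, -0.6]
gripper_width: 0.222
gripper_force: 49.2
```

Request:
{"op": "step_arm", "data": {"motion": [[0,0,0,-0.08,0,0,1],[0,0,0,-0.16,0,0,1],[0,0,0,-0.24,-0.013,0,1],[0,0,0,-0.32,-0.013,0,1],[0,0,0,-0.402,-0.013,0,1]]}}

```text
t: 17.13
position: [0.5126, 0.1138, 0.2334]
eef_rot: [-0.0, 0.698, 0.716, 0.0]
wrist_force: [0.2, -0.2, -0.4]
gripper_width: 0.225
gripper_force: 49.2
```

Request:
{"op": "step_arm", "data": {"motion": [[0,0,0,-0.1,0,0,1],[0,0,0,-0.2,0,0,1],[0,0,0,-0.28,-0.013,0,1],[0,0,0,-0.36,-0.013,0,1],[0,0,0,-0.402,-0.013,0,1]]}}

```text
t: 17.55
position: [0.5111, -0.0503, 0.2337]
eef_rot: [0.001, 0.7, 0.714, 0.0]
wrist_force: [0.2, -0.3, 0.6]
gripper_width: 0.223
gripper_force: 49.2
```

Request:
{"op": "step_arm", "data": {"motion": [[0,0,0,0,0,0.1,1],[0,0,0,0,0,0.2,1],[0,0,0,0,0,0.25,1],[0,0,0,0,0,0.25,1],[0,0,0,0,0,0.25,1]]}}

```text
t: 17.97
position: [0.5113, -0.0462, 0.1331]
eef_rot: [-0.001, 0.699, 0.716, -0.001]
wrist_force: [0.7, -0.6, 0.4]
gripper_width: 0.22
gripper_force: 49.2
```

```bash
python3 - <<'E'
from h import *
W=env.read_camera('wrist');W=env.read_camera('wrist');cv2.imwrite('pics/w7.png',W['img']);s=env.read_state();print(s['position'],s['gripper_width'],W['eye'],s['gripper_force'])
for l,z in dict(mid_a=.14-.053,bed=.02,grip=.155,top_round=.07,top_square=.07,top_long=.07).items(): print(l,wr(l,z,W))
E
```

```text
[ 0.5129803  -0.04621714  0.134818  ] 0.21858729740725572 [0.50914289 0.01826865 0.27755072] 49.21458721160889
mid_a [(0.57, 277, 277, array([ 0.5109, -0.0747]))]
bed [(0.87, 328, 210, array([ 0.5525, -0.0458]))]
grip []
top_round []
top_square [(0.38, 250, 357, array([ 0.4911, -0.1581]))]
top_long [(0.49, 403, 346, array([ 0.6184, -0.15  ]))]
```

View pics/w7.png

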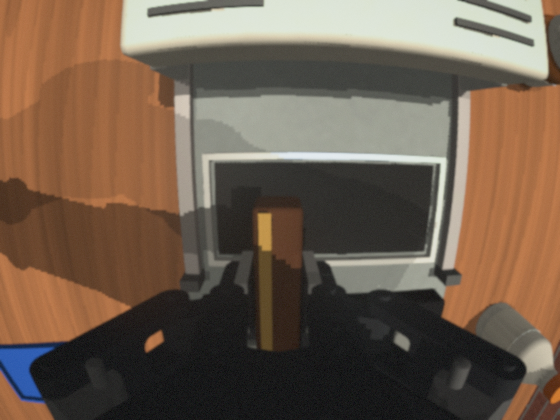

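```bash
python3 - <<'E'
from h import *
W=env.read_camera('wrist')
for v in(212,348): print(atz(W,278,v,.157,True))
for u,v in((213,162),(433,164),(216,251),(427,250)): print(atz(W,u,v,.028,True))
E
```

```text
[ 0.51000183 -0.01270112  0.157     ]
[ 0.51163604 -0.07730194  0.157     ]
[ 0.459567   -0.00728212  0.028     ]
[ 0.63886316 -0.00171067  0.028     ]
[ 0.46032848 -0.08101613  0.028     ]
[ 0.64417893 -0.07766975  0.028     ]
```

Request:
{"op": "step_arm", "data": {"motion": [[0,0,0,0.003,0,0.08,1],[0,0,0,0.003,0,0.16,1],[0,0,0,0.003,0,0.22,1],[0,0,0,0.003,0,0.26,1],[0,0,0,0.003,0,0.26,1]]}}

```text
t: 18.83
position: [0.5099, -0.0446, 0.0267]
eef_rot: [-0.002, 0.698, 0.716, -0.002]
wrist_force: [0.3, 0.9, -0.4]
gripper_width: 0.218
gripper_force: 49.2
```

Request:
{"op": "step_arm", "data": {"motion": [[0,0,0,0,0,0.01,1],[0,0,0,0,0,0.021,1],[0,0,0,0,0,0.021,1],[0,0,0,0,0,0.021,1],[0,0,0,0,0,0.021,-0.18]]}}

```text
t: 19.25
position: [0.5126, -0.0448, 0.0217]
eef_rot: [0.001, 0.698, 0.716, 0.001]
wrist_force: [-0.4, 0.4, 1.1]
gripper_width: 0.353
gripper_force: 0.0
```

Request:
{"op": "step_arm", "data": {"motion": [[0,0,0,0,0,0,-0.18],[0,0,0,0,0,0,-0.18],[0,0,0,0,0,0,-0.18],[0,0,0,0,0,-0.05,-0.18],[0,0,0,0,0,-0.1,-0.18]]}}

```text
t: 19.67
position: [0.5109, -0.0449, 0.0606]
eef_rot: [-0.001, 0.699, 0.716, -0.001]
wrist_force: [0.0, -0.4, 0.0]
gripper_width: 0.588
gripper_force: 0.0
```

Request:
{"op": "step_arm", "data": {"motion": [[0,0,0,0,0,-0.1,-0.18],[0,0,0,0,0,-0.2,-0.18],[0,0,0,0,0,-0.3,-0.18],[0,0,0,0,0,-0.4,-0.18],[0,0,0,0,0,-0.43,-0.18]]}}

```text
t: 20.08
position: [0.514, -0.0457, 0.2383]
eef_rot: [0.002, 0.699, 0.715, 0.003]
wrist_force: [1.8, -1.6, 0.6]
gripper_width: 0.596
gripper_force: 0.0
```

```bash
python3 - <<'E'
from h import *
W=env.read_camera('wrist');W=env.read_camera('wrist');cv2.imwrite('pics/w8.png',W['img']);s=env.read_state();print(s['position'],s['gripper_width'],W['eye'])
for l,z in dict(mid_a=.032,bed=.02).items(): print(l,wr(l,z,W))
print(rects('mid_a',.04,W))
E
```

```text
[ 0.51349622 -0.04493311  0.23572177] 0.5936579735981514 [0.51012324 0.01890266 0.38168148]
mid_a [(0.94, 271, 189, array([ 0.5067, -0.0457]))]
bed [(0.57, 315, 188, array([ 0.5564, -0.0459]))]
[(0.81, array([ 0.5098, -0.045 ]), array([0.0201, 0.072 ]), 1.6), (0.2, array([0.5626, 0.1177]), array([0.1279, 0.3253]), 95.0)]
```

Request:
{"op": "step_arm", "data": {"motion": [[0,0,0,0.1,-0.02,0,-0.18],[0,0,0,0.2,-0.04,0,-0.18],[0,0,0,0.3,-0.06,0,-0.18],[0,0,0,0.4,-0.08,0,-0.18],[0,0,0,0.45,-0.09,0,-0.18]]}}

```text
t: 20.75
position: [0.469, 0.139, 0.231]
eef_rot: [-0.001, 0.697, 0.717, -0.001]
wrist_force: [-0.5, -0.3, -0.3]
gripper_width: 0.588
gripper_force: 0.0
```

Request:
{"op": "step_arm", "data": {"motion": [[0,0,0,0.1,-0.02,0,-0.18],[0,0,0,0.2,-0.04,0,-0.18],[0,0,0,0.3,-0.06,0,-0.18],[0,0,0,0.4,-0.08,0,-0.18],[0,0,0,0.45,-0.1,0,-0.18]]}}

```text
t: 21.17
position: [0.4246, 0.3181, 0.2308]
eef_rot: [-0.0, 0.697, 0.717, -0.001]
wrist_force: [0.0, 0.7, 0.5]
gripper_width: 0.59
gripper_force: 0.0
```

Request:
{"op": "step_arm", "data": {"motion": [[0,0,0.024,0.1,-0.02,0,-0.18],[0,0,0.024,0.173,-0.04,0.1,-0.18],[0,0,0.024,0.173,-0.04,0.2,-0.18],[0,0,0.024,0.173,-0.04,0.3,-0.18],[0,0,0.024,0.173,-0.04,0.38,-0.18]]}}

```text
t: 21.58
position: [0.4074, 0.3813, 0.0766]
eef_rot: [0.0, 0.724, 0.689, -0.002]
wrist_force: [0.5, 0.4, 0.7]
gripper_width: 0.59
gripper_force: 0.0
```

Request:
{"op": "step_arm", "data": {"motion": [[0,0,0,0,0,0,-0.18],[0,0,0,0,0,0,-0.18],[0,0,0,0,0,0,-0.18]]}}

```text
t: 21.83
position: [0.4103, 0.3818, 0.0818]
eef_rot: [0.0, 0.725, 0.688, 0.0]
wrist_force: [0.4, -0.0, 1.3]
gripper_width: 0.591
gripper_force: 0.0
```

```bash
python3 - <<'E'
from h import *
W=env.read_camera('wrist');W=env.read_camera('wrist');cv2.imwrite('pics/w9.png',W['img']);s=env.read_state();print(s['position'],s['eef_rot'],s['gripper_width'],W['eye'])
for l,z in dict(mid_a=.015,short_a=.015,long_a=.015).items(): print(l,wr(l,z,W),rects(l,.027,W))
T=env.read_camera('top')
print([(round(d['conf'],2),atz(T,d['centre'][0]*560,d['centre'][1]*420,.02)[:2].round(3)) for d in env.place_of('top','mid_a')])
E
```

```text
[0.41073642 0.38278188 0.08301493] [-1.61896165e-04  7.25076501e-01  6.88666215e-01  1.69859101e-03] 0.5924560866919055 [0.4122323  0.44664058 0.22612637]
mid_a [(0.91, 277, 229, array([0.4089, 0.3803]))] [(0.68, array([0.4103, 0.3827]), array([0.02  , 0.0723]), 176.3)]
short_a [(0.69, 430, 225, array([0.5204, 0.3765]))] [(0.69, array([0.5152, 0.3769]), array([0.0302, 0.053 ]), 173.8)]
long_a [(0.74, 282, 345, array([0.4077, 0.2822]))] [(0.83, array([0.5689, 0.3112]), array([0.0278, 0.0529]), 53.4), (0.61, array([0.4072, 0.3111]), array([0.0202, 0.051 ]), 1.9)]
[(0.61, array([ 0.509, -0.05 ])), (0.54, array([0.403, 0.371]))]
```

View pics/w9.png

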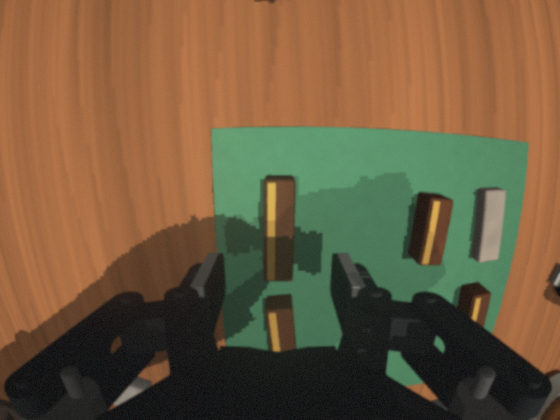

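Request:
{"op": "step_arm", "data": {"motion": [[0,0,0,0,0,0.06,-0.18],[0,0,0,0,0,0.12,-0.18],[0,0,0,0,0,0.17,-0.18],[0,0,0,0,0,0.195,-0.18],[0,0,0,0,0,0.195,-0.18]]}}

```text
t: 22.75
position: [0.4089, 0.3814, 0.0014]
eef_rot: [0.0, 0.725, 0.689, -0.001]
wrist_force: [0.7, 0.0, 0.2]
gripper_width: 0.587
gripper_force: 0.0
```

Request:
{"op": "step_arm", "data": {"motion": [[0,0,0,0,0,0,1],[0,0,0,0,0,0,1],[0,0,0,0,0,0,1],[0,0,0,0,0,0,1],[0,0,0,0,0,0,1]], "force": 50}}

```text
t: 23.17
position: [0.4099, 0.3824, 0.0038]
eef_rot: [-0.0, 0.725, 0.689, 0.001]
wrist_force: [-1.1, -0.8, 6.7]
gripper_width: 0.226
gripper_force: 50.2
```

Request:
{"op": "step_arm", "data": {"motion": [[0,0,0,0,0,0,1],[0,0,0,0,0,0,1],[0,0,0,0,0,-0.05,1],[0,0,0,0,0,-0.1,1],[0,0,0,0,0,-0.1,1]]}}

```text
t: 23.58
position: [0.411, 0.3832, 0.0461]
eef_rot: [-0.0, 0.725, 0.689, 0.002]
wrist_force: [0.7, -0.1, 0.3]
gripper_width: 0.221
gripper_force: 49.4
```

Request:
{"op": "step_arm", "data": {"motion": [[0,0,-0.024,0,0,-0.1,1],[0,0,-0.024,0,0,-0.2,1],[0,0,-0.024,0,0,-0.3,1],[0,0,-0.024,0,0,-0.4,1],[0,0,-0.024,0,0,-0.475,1]]}}

```text
t: 24.0
position: [0.4099, 0.3821, 0.2361]
eef_rot: [-0.0, 0.699, 0.716, 0.001]
wrist_force: [1.4, 1.4, -1.0]
gripper_width: 0.225
gripper_force: 49.3
```

Request:
{"op": "step_arm", "data": {"motion": [[0,0,0,-0.09,0.035,0,1],[0,0,0,-0.18,0.07,0,1],[0,0,0,-0.27,0.105,0,1],[0,0,0,-0.358,0.143,0,1],[0,0,0,-0.358,0.143,0,1]]}}

```text
t: 24.42
position: [0.4732, 0.2319, 0.2336]
eef_rot: [0.001, 0.702, 0.712, 0.0]
wrist_force: [0.1, -1.2, 0.1]
gripper_width: 0.224
gripper_force: 49.3
```

Request:
{"op": "step_arm", "data": {"motion": [[0,0,0,-0.09,0.035,0,1],[0,0,0,-0.18,0.07,0,1],[0,0,0,-0.27,0.105,0,1],[0,0,0,-0.358,0.143,0,1],[0,0,0,-0.358,0.143,0,1]]}}

```text
t: 24.83
position: [0.5331, 0.0899, 0.2336]
eef_rot: [0.002, 0.702, 0.712, -0.0]
wrist_force: [0.4, -1.3, 0.1]
gripper_width: 0.223
gripper_force: 49.3
```

Request:
{"op": "step_arm", "data": {"motion": [[0,0,0,-0.09,0.035,0,1],[0,0,0,-0.18,0.07,0,1],[0,0,0,-0.27,0.105,0,1],[0,0,0,-0.358,0.143,0,1],[0,0,0,-0.358,0.143,0,1]]}}

```text
t: 25.25
position: [0.5928, -0.0522, 0.2334]
eef_rot: [0.003, 0.702, 0.712, -0.001]
wrist_force: [-0.8, -1.5, -0.2]
gripper_width: 0.227
gripper_force: 49.3
```

Request:
{"op": "step_arm", "data": {"motion": [[0,0,0,0,0,0.1,1],[0,0,0,0,0,0.2,1],[0,0,0,0,0,0.25,1],[0,0,0,0,0,0.25,1],[0,0,0,0,0,0.25,1]]}}

```text
t: 25.67
position: [0.5909, -0.0429, 0.1324]
eef_rot: [-0.001, 0.698, 0.716, -0.001]
wrist_force: [-0.8, 0.7, -0.2]
gripper_width: 0.224
gripper_force: 49.3
```

```bash
python3 - <<'E'
from h import *
W=env.read_camera('wrist');W=env.read_camera('wrist');cv2.imwrite('pics/w10.png',W['img']);s=env.read_state();print(s['position'],s['gripper_width'],W['eye'])
z=s['position'][2]+.022
for l,zz in dict(mid_a=.032,bed=.02).items(): print(l,wr(l,zz,W),rects(l,.044,W))
print(rects('mid_a',z,W))
E
```

```text
[ 0.59257821 -0.04335759  0.13456617] 0.22476433465753362 [0.58871555 0.02131906 0.27711492]
mid_a [(0.71, 278, 279, array([ 0.5917, -0.1   ])), (0.7, 179, 211, array([ 0.511 , -0.0439]))] [(0.62, array([ 0.5137, -0.043 ]), array([0.0256, 0.0709]), 1.5), (0.6, array([ 0.5912, -0.0989]), array([0.039 , 0.1386]), 1.4)]
bed [(0.92, 233, 213, array([ 0.5538, -0.047 ]))] [(0.88, array([0.5163, 0.0023]), array([0.2943, 0.3768]), 86.1)]
[(0.62, array([ 0.5499, -0.0119]), array([0.0133, 0.0367]), 1.5), (0.6, array([ 0.59  , -0.0408]), array([0.0202, 0.0717]), 1.4)]
```

View pics/w10.png

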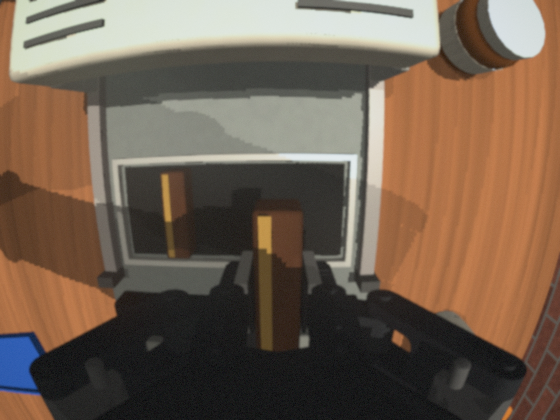

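Request:
{"op": "step_arm", "data": {"motion": [[0,0,0,-0.005,0,0.08,1],[0,0,0,-0.005,0,0.16,1],[0,0,0,-0.005,0,0.22,1],[0,0,0,-0.005,0,0.26,1],[0,0,0,-0.005,0,0.26,1]]}}

```text
t: 26.43
position: [0.5895, -0.0448, 0.0262]
eef_rot: [-0.002, 0.698, 0.716, -0.002]
wrist_force: [-0.9, -0.1, 0.3]
gripper_width: 0.225
gripper_force: 49.3
```

Request:
{"op": "step_arm", "data": {"motion": [[0,0,0,0,0,0.01,1],[0,0,0,0,0,0.021,1],[0,0,0,0,0,0.021,1],[0,0,0,0,0,0.021,1],[0,0,0,0,0,0.021,-0.18]]}}

```text
t: 26.85
position: [0.5921, -0.0452, 0.0214]
eef_rot: [0.0, 0.698, 0.716, 0.001]
wrist_force: [0.2, 0.7, 0.1]
gripper_width: 0.348
gripper_force: 0.0
```

Request:
{"op": "step_arm", "data": {"motion": [[0,0,0,0,0,0,-0.18],[0,0,0,0,0,0,-0.18],[0,0,0,0,0,0,-0.18],[0,0,0,0,0,-0.05,-0.18],[0,0,0,0,0,-0.1,-0.18]]}}

```text
t: 27.27
position: [0.5905, -0.0452, 0.0601]
eef_rot: [-0.001, 0.698, 0.716, -0.001]
wrist_force: [-0.0, -0.4, 1.0]
gripper_width: 0.593
gripper_force: 0.0
```

Request:
{"op": "step_arm", "data": {"motion": [[0,0,0,0,0,-0.1,-0.18],[0,0,0,0,0,-0.2,-0.18],[0,0,0,0,0,-0.3,-0.18],[0,0,0,0,0,-0.4,-0.18],[0,0,0,0,0,-0.43,-0.18]]}}

```text
t: 27.68
position: [0.5938, -0.0463, 0.2386]
eef_rot: [0.003, 0.699, 0.715, 0.003]
wrist_force: [1.9, -1.0, -0.3]
gripper_width: 0.591
gripper_force: 0.0
```

```bash
python3 - <<'E'
from h import *
W=env.read_camera('wrist');W=env.read_camera('wrist');cv2.imwrite('pics/w11.png',W['img']);s=env.read_state();print(s['position'],s['gripper_width'],W['eye'])
for l,zz in dict(mid_a=.032,bed=.02,grip=.155).items(): print(l,wr(l,zz,W))
print(rects('mid_a',.04,W))
for l,zz in dict(top_round=.07,top_square=.07,top_long=.07).items(): print(l,wr(l,zz,W))
E
```

```text
[ 0.59312576 -0.04565874  0.23562102] 0.592746604799895 [0.58971948 0.01832074 0.3818484 ]
mid_a [(0.73, 273, 188, array([ 0.5894, -0.0462])), (0.63, 199, 186, array([ 0.507, -0.045]))]
bed [(0.93, 242, 187, array([ 0.5542, -0.0471]))]
grip [(0.92, 221, 8, array([0.5491, 0.1076]))]
[(0.9, array([ 0.5118, -0.0444]), array([0.0247, 0.0719]), 1.3), (0.63, array([ 0.5897, -0.0449]), array([0.0201, 0.0742]), 1.6), (0.41, array([0.5329, 0.1155]), array([0.1256, 0.3282]), 87.7)]
top_round [(0.85, 238, 293, array([ 0.5536, -0.1542]))]
top_square [(0.53, 183, 292, array([ 0.4908, -0.1565]))]
top_long [(0.75, 299, 293, array([ 0.6195, -0.1531])), (0.61, 222, 5, array([0.5354, 0.1443]))]
```

Request:
{"op": "step_arm", "data": {"motion": [[0,0,-0.04,0.1,-0.03,0,-1],[0,0,-0.08,0.2,-0.06,0,-1],[0,0,-0.12,0.3,-0.09,0,-1],[0,0,-0.16,0.391,-0.104,0,-1],[0,0,-0.17,0.391,-0.104,0,-1]]}}

```text
t: 28.55
position: [0.5437, 0.1194, 0.2313]
eef_rot: [-0.002, 0.477, 0.879, 0.001]
wrist_force: [-0.2, 0.2, -1.0]
gripper_width: 0.999
gripper_force: 0.0
```

Request:
{"op": "step_arm", "data": {"motion": [[0,0,-0.17,0,0,0,-1],[0,0,-0.17,0,0,0,-1],[0,0,-0.17,0,0,0,-1],[0,0,-0.17,0,0,0,-1],[0,0,-0.17,0,0,0,-1]]}}

```text
t: 28.97
position: [0.5458, 0.1099, 0.2317]
eef_rot: [-0.001, 0.233, 0.972, -0.0]
wrist_force: [-0.2, 1.2, -0.1]
gripper_width: 1.001
gripper_force: 0.0
```

Request:
{"op": "step_arm", "data": {"motion": [[0,0,-0.16,0,0,0,-1],[0,0,-0.16,0,0,0,-1],[0,0,-0.16,0,0,0,-1],[0,0,-0.16,0,0,0,-1],[0,0,-0.16,0,0,0,-1]]}}

```text
t: 29.38
position: [0.5458, 0.1098, 0.2317]
eef_rot: [-0.001, -0.015, 1.0, -0.0]
wrist_force: [0.5, 0.6, 0.6]
gripper_width: 0.999
gripper_force: 0.0
```

```bash
python3 - <<'E'
from h import *
W=env.read_camera('wrist');W=env.read_camera('wrist');s=env.read_state();print(s['position'],s['eef_rot'],W['eye'])
for l,zz in dict(mid_a=.032,bed=.02,grip=.155,top_round=.07,top_square=.07,top_long=.07).items(): print(l,wr(l,zz,W))
E
```

```text
[0.54588741 0.10982265 0.2319482 ] [-4.45872029e-04 -9.99309309e-03  9.99949965e-01 -8.42975384e-05] [0.47918073 0.10760948 0.37525768]
mid_a [(0.7, 145, 229, array([ 0.5921, -0.0454])), (0.66, 59, 254, array([ 0.6326, -0.1842])), (0.61, 139, 160, array([ 0.5109, -0.0468]))]
bed [(0.74, 148, 195, array([ 0.5531, -0.0425])), (0.33, 42, 151, array([ 0.4941, -0.2033]))]
grip [(0.89, 282, 231, array([0.5497, 0.1122]))]
top_round [(0.55, 52, 204, array([ 0.5538, -0.1509])), (0.55, 450, 153, array([0.4907, 0.2855]))]
top_square [(0.75, 38, 153, array([ 0.4936, -0.1656]))]
top_long [(0.89, 61, 252, array([ 0.6123, -0.1483]))]
```

Request:
{"op": "step_arm", "data": {"motion": [[0,0,0,0,0,0.06,-1],[0,0,0,0,0,0.12,-1],[0,0,0,0,0,0.18,-1],[0,0,0,0,0,0.236,-1],[0,0,0,0,0,0.236,-1]]}}

```text
t: 30.2
position: [0.5434, 0.1097, 0.1343]
eef_rot: [-0.003, -0.012, 1.0, -0.001]
wrist_force: [-0.6, -0.3, -0.4]
gripper_width: 0.998
gripper_force: 0.0
```

Request:
{"op": "step_arm", "data": {"motion": [[0,0,0,0,0,0,1],[0,0,0,0,0,0,1],[0,0,0,0,0,0,1],[0,0,0,0,0,0,1],[0,0,0,0,0,0,1]], "force": 40}}

```text
t: 30.62
position: [0.5467, 0.1103, 0.1392]
eef_rot: [0.001, -0.012, 1.0, 0.0]
wrist_force: [-0.1, 0.7, -1.1]
gripper_width: 0.301
gripper_force: 0.0
```

Request:
{"op": "step_arm", "data": {"motion": [[0,0,0,0,0,0,1],[0,0,0,0,0,0,1],[0,0,0,0,0,0,1],[0,0,0,0,0,0,1],[0,0,0,0,0,0,1]]}}

```text
t: 31.03
position: [0.5464, 0.1102, 0.1388]
eef_rot: [0.0, -0.012, 1.0, 0.0]
wrist_force: [-3.1, 0.4, 6.4]
gripper_width: 0.131
gripper_force: 39.6
```

Request:
{"op": "step_arm", "data": {"motion": [[0,0,0,0,-0.03,0,1],[0,0,0,0,-0.07,0,1],[0,0,0,0,-0.11,0,1],[0,0,0,0,-0.15,0,1],[0,0,0,0,-0.19,0,1]]}}

```text
t: 31.45
position: [0.5485, 0.035, 0.1389]
eef_rot: [0.001, -0.013, 1.0, 0.001]
wrist_force: [-0.8, 4.6, 4.8]
gripper_width: 0.134
gripper_force: 39.5
```

Request:
{"op": "step_arm", "data": {"motion": [[0,0,0,0,-0.04,0,1],[0,0,0,0,-0.08,0,1],[0,0,0,0,-0.12,0,1],[0,0,0,0,-0.15,0,1],[0,0,0,0,-0.17,0,1]]}}

```text
t: 31.87
position: [0.5504, -0.0347, 0.1389]
eef_rot: [0.001, -0.012, 1.0, 0.0]
wrist_force: [-0.1, 3.4, 7.1]
gripper_width: 0.132
gripper_force: 40.0
```

Request:
{"op": "step_arm", "data": {"motion": [[0,0,0,0,-0.005,0,1],[0,0,0,0,-0.01,0,1],[0,0,0,0,-0.015,0,1],[0,0,0,0,-0.02,0,1],[0,0,0,0,-0.02,0,1]]}}

```text
t: 32.28
position: [0.5506, -0.0416, 0.1388]
eef_rot: [0.001, -0.012, 1.0, 0.0]
wrist_force: [0.2, 2.2, 7.9]
gripper_width: 0.133
gripper_force: 40.1
```

Request:
{"op": "step_arm", "data": {"motion": [[0,0,0,0,-0.004,0,1],[0,0,0,0,-0.008,0,1],[0,0,0,0,-0.012,0,1],[0,0,0,0,-0.016,0,1],[0,0,0,0,-0.016,0,1]]}}

```text
t: 32.7
position: [0.5507, -0.0446, 0.1388]
eef_rot: [0.001, -0.014, 1.0, 0.002]
wrist_force: [-1.2, 12.3, 11.0]
gripper_width: 0.135
gripper_force: 40.5
```

Request:
{"op": "step_arm", "data": {"motion": [[0,0,0,0,-0.003,0,1],[0,0,0,0,-0.003,0,1],[0,0,0,0,-0.003,0,1],[0,0,0,0,-0.003,0,1]]}}

```text
t: 33.03
position: [0.5506, -0.0446, 0.1388]
eef_rot: [0.0, -0.014, 1.0, 0.002]
wrist_force: [-1.9, 14.9, 11.0]
gripper_width: 0.133
gripper_force: 40.6
```

Request:
{"op": "step_arm", "data": {"motion": [[0,0,0,0,0.009,0,1],[0,0,0,0,0.009,0,-1],[0,0,0,0,0.009,0,-1],[0,0,0,0,0.009,0,-1],[0,0,0,0,0.009,0,-1]]}}

```text
t: 33.45
position: [0.5496, -0.0463, 0.1378]
eef_rot: [-0.0, -0.012, 1.0, -0.0]
wrist_force: [0.7, 0.2, 0.2]
gripper_width: 0.696
gripper_force: 0.0
```

Request:
{"op": "step_arm", "data": {"motion": [[0,0,0,0,0,0,-1],[0,0,0,0,0,0,-1],[0,0,0,0,0,-0.05,-1],[0,0,0,0,0,-0.15,-1],[0,0,0,0,0,-0.25,-1]]}}

```text
t: 33.87
position: [0.5486, -0.0461, 0.2381]
eef_rot: [-0.002, -0.012, 1.0, -0.0]
wrist_force: [1.4, -0.1, 0.2]
gripper_width: 0.999
gripper_force: 0.0
```

Request:
{"op": "step_arm", "data": {"motion": [[0,0,0,0,-0.08,0,1],[0,0,0,0,-0.16,0,1],[0,0,0,0,-0.24,0,1],[0,0,0,0,-0.27,0,1],[0,0,0,0,-0.27,0,1]]}}

```text
t: 34.28
position: [0.5517, -0.1583, 0.2382]
eef_rot: [0.0, -0.009, 1.0, -0.001]
wrist_force: [0.4, 0.1, 0.8]
gripper_width: 0.299
gripper_force: 0.0
```

Request:
{"op": "step_arm", "data": {"motion": [[0,0,0,0,0,0,1],[0,0,0,0,0,0,1],[0,0,0,0,0,0,1],[0,0,0,0,0,0,1],[0,0,0,0,0,0,1]]}}

```text
t: 34.7
position: [0.5527, -0.1527, 0.238]
eef_rot: [-0.0, -0.013, 1.0, 0.0]
wrist_force: [-0.4, -0.1, 0.3]
gripper_width: 0.001
gripper_force: 0.0
```

```bash
python3 - <<'E'
from h import *
W=env.read_camera('wrist');W=env.read_camera('wrist');cv2.imwrite('pics/w12.png',W['img']);s=env.read_state();print(s['position'],s['gripper_width'],W['eye'])
for l,zz in dict(grip=.155,top_round=.07,top_square=.07,top_long=.07).items(): print(l,wr(l,zz,W))
for l in ('top_round','top_square','top_long'): print(l,rects(l,.07,W))
E
```

```text
[ 0.55264479 -0.15321119  0.23808277] -0.0002753801495197655 [ 0.48583895 -0.15544183  0.38139331]
grip [(0.79, 420, 227, array([ 0.5539, -0.0422])), (0.39, 534, 297, array([0.6282, 0.1146]))]
top_round [(0.72, 277, 201, array([ 0.5557, -0.1543]))]
top_square [(0.8, 275, 138, array([ 0.4938, -0.1578])), (0.62, 276, 203, array([ 0.5578, -0.1554]))]
top_long [(0.72, 277, 260, array([ 0.6175, -0.152 ]))]
top_round [(0.73, array([ 0.5545, -0.155 ]), array([0.0196, 0.0201]), 91.5)]
top_square [(0.93, array([ 0.493, -0.157]), array([0.0211, 0.0219]), 1.4)]
top_long [(0.73, array([0.4215, 0.1847]), array([0.0182, 0.0299]), 5.1), (0.54, array([ 0.6118, -0.1536]), array([0.0123, 0.0456]), 1.5)]
```

View pics/w12.png

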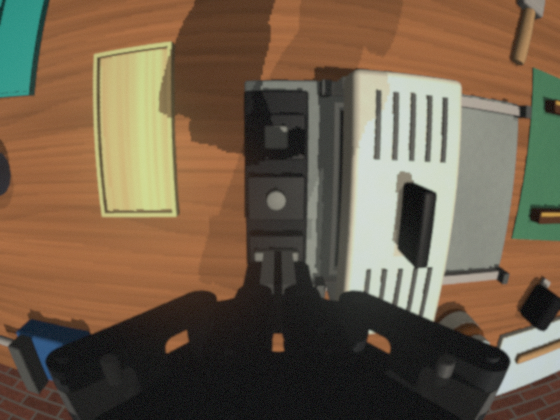

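Request:
{"op": "step_arm", "data": {"motion": [[0,0,0,-0.006,-0.004,0.1,1],[0,0,0,-0.006,-0.004,0.2,1],[0,0,0,-0.006,-0.004,0.3,1],[0,0,0,-0.006,-0.004,0.36,1],[0,0,0,-0.006,-0.004,0.38,1]]}}

```text
t: 35.57
position: [0.5524, -0.1547, 0.0821]
eef_rot: [-0.003, -0.012, 1.0, 0.001]
wrist_force: [-0.5, -0.7, -0.1]
gripper_width: -0.004
gripper_force: 0.0
```

Request:
{"op": "step_arm", "data": {"motion": [[0,0,0,0,0,0,1],[0,0,0,0,0,0.03,1],[0,0,0,0,0,0.05,1],[0,0,0,0,0,0.058,1],[0,0,0,0,0,0.058,1]]}}

```text
t: 35.98
position: [0.5564, -0.1558, 0.0643]
eef_rot: [0.002, -0.012, 1.0, -0.0]
wrist_force: [0.2, -0.8, 5.1]
gripper_width: 0.001
gripper_force: 2.2
```

Request:
{"op": "step_arm", "data": {"motion": [[0,0,0,0,0,0.003,1],[0,0,0,0,0,0.003,1],[0,0,0,0,0,0.003,1]]}}

```text
t: 36.23
position: [0.5565, -0.1558, 0.064]
eef_rot: [0.002, -0.012, 1.0, -0.0]
wrist_force: [-2.2, 0.7, 14.2]
gripper_width: 0.0
gripper_force: 7.4
```

Request:
{"op": "step_arm", "data": {"motion": [[0,0,0,0,0,-0.05,1],[0,0,0,0,0,-0.09,1],[0,0,0,0,0,-0.09,1],[0,0,0,0.08,0,-0.09,1],[0,0,0,0.156,0,-0.09,1]]}}

```text
t: 36.65
position: [0.4932, -0.1567, 0.098]
eef_rot: [0.001, -0.013, 1.0, -0.0]
wrist_force: [-1.0, -0.9, -0.3]
gripper_width: -0.001
gripper_force: 0.0
```

Request:
{"op": "step_arm", "data": {"motion": [[0,0,0,0,0,0,1],[0,0,0,0,0,0,1],[0,0,0,0,0,0,1],[0,0,0,0,0,0.04,1],[0,0,0,0,0,0.07,1]]}}

```text
t: 37.07
position: [0.4945, -0.1568, 0.0697]
eef_rot: [0.001, -0.013, 1.0, -0.0]
wrist_force: [-1.0, 0.2, 2.9]
gripper_width: 0.001
gripper_force: 1.4
```

Request:
{"op": "step_arm", "data": {"motion": [[0,0,0,0,0,0.01,1],[0,0,0,0,0,0.019,1],[0,0,0,0,0,0.019,1],[0,0,0,0,0,0.02,1],[0,0,0,0,0,0.02,1]]}}

```text
t: 37.48
position: [0.494, -0.1567, 0.0637]
eef_rot: [0.001, -0.012, 1.0, 0.0]
wrist_force: [-7.5, 2.4, 26.4]
gripper_width: 0.001
gripper_force: 13.2
```

Request:
{"op": "step_arm", "data": {"motion": [[0,0,0,0,0,0.002,1],[0,0,0,0,0,0.002,1]]}}

```text
t: 37.65
position: [0.494, -0.1568, 0.0635]
eef_rot: [0.001, -0.012, 1.0, 0.001]
wrist_force: [-10.0, 3.7, 36.0]
gripper_width: 0.003
gripper_force: 17.9
```

Request:
{"op": "step_arm", "data": {"motion": [[0,0,0,0,0,-0.05,1],[0,0,0,0,0,-0.095,1],[0,0,0,-0.1,0,-0.095,1],[0,0,0,-0.2,0,-0.095,1],[0,0,0,-0.308,0,-0.095,1]]}}

```text
t: 38.07
position: [0.6163, -0.1537, 0.1001]
eef_rot: [0.001, -0.012, 1.0, 0.0]
wrist_force: [0.6, -0.4, 0.1]
gripper_width: 0.001
gripper_force: 0.0
```

Request:
{"op": "step_arm", "data": {"motion": [[0,0,0,0,0,0,1],[0,0,0,0,0,0,1],[0,0,0,0,0,0,1],[0,0,0,0,0,0.04,1],[0,0,0,0,0,0.07,1]]}}

```text
t: 38.48
position: [0.6133, -0.1543, 0.0707]
eef_rot: [0.0, -0.012, 1.0, -0.0]
wrist_force: [0.2, 0.1, -0.2]
gripper_width: -0.001
gripper_force: 0.0
```

Request:
{"op": "step_arm", "data": {"motion": [[0,0,0,0,0,0.01,1],[0,0,0,0,0,0.019,1],[0,0,0,0,0,0.022,1],[0,0,0,0,0,0.022,1],[0,0,0,0,0,0.022,1]]}}

```text
t: 38.9
position: [0.6127, -0.1541, 0.0639]
eef_rot: [-0.001, -0.012, 1.0, 0.001]
wrist_force: [-8.8, 2.3, 20.4]
gripper_width: 0.001
gripper_force: 10.1
```

Request:
{"op": "step_arm", "data": {"motion": [[0,0,0,0,0,0.002,1],[0,0,0,0,0,0.002,1]]}}

```text
t: 39.07
position: [0.6127, -0.1541, 0.0637]
eef_rot: [-0.001, -0.012, 1.0, 0.001]
wrist_force: [-12.0, 3.0, 26.4]
gripper_width: -0.001
gripper_force: 13.1
```

Request:
{"op": "step_arm", "data": {"motion": [[0,0,0,0,0,-0.1,1],[0,0,0,0,0,-0.2,1],[0,0,0,0,0,-0.3,1],[0,0,0,0,0,-0.4,1],[0,0,0,0,0,-0.44,1]]}}

```text
t: 39.48
position: [0.6156, -0.155, 0.2435]
eef_rot: [0.003, -0.012, 1.0, -0.001]
wrist_force: [1.0, -0.4, 0.6]
gripper_width: 0.0
gripper_force: 0.0
```

Request:
{"op": "step_arm", "data": {"motion": [[0,0,0,0.05,0.09,0,-1],[0,0,0,0.1,0.18,0,-1],[0,0,0,0.144,0.25,0,-1],[0,0,0,0.15,0.277,0,-1],[0,0,0,0.15,0.277,0,-1]]}}

```text
t: 39.9
position: [0.5503, -0.0411, 0.2376]
eef_rot: [-0.0, -0.015, 1.0, 0.001]
wrist_force: [-0.1, -0.6, 0.4]
gripper_width: 0.707
gripper_force: 0.0
```

Request:
{"op": "step_arm", "data": {"motion": [[0,0,0,0,0,0,-1],[0,0,0,0,0,0,-1],[0,0,0,0,0,0,-1]]}}

```text
t: 40.15
position: [0.5519, -0.0465, 0.2373]
eef_rot: [0.0, -0.011, 1.0, -0.0]
wrist_force: [0.3, -0.1, -0.2]
gripper_width: 1.002
gripper_force: 0.0
```

```bash
python3 - <<'E'
from h import *
W=env.read_camera('wrist');s=env.read_state();print(s['position'],s['gripper_width'],W['eye'])
for l,zz in dict(grip=.155,tray=.014).items(): print(l,wr(l,zz,W))
print(rects('tray',.014,W))
E
```

```text
[ 0.55190461 -0.04634882  0.23719699] 1.0037217092841484 [ 0.48508927 -0.04852383  0.38061432]
grip [(0.86, 282, 223, array([ 0.5517, -0.0437]))]
tray [(0.85, 67, 138, array([ 0.4869, -0.3216]))]
[(0.71, array([ 0.4856, -0.3277]), array([0.1154, 0.2116]), 91.9), (0.49, array([ 0.2703, -0.4725]), array([0.0123, 0.0458]), 102.7), (0.42, array([ 0.301 , -0.3138]), array([0.0059, 0.0214]), 166.3)]
```

Request:
{"op": "step_arm", "data": {"motion": [[0,0,0,0,0.004,0.06,-1],[0,0,0,0,0.004,0.12,-1],[0,0,0,0,0.004,0.18,-1],[0,0,0,0,0.004,0.247,-1],[0,0,0,0,0.004,0.247,-1]]}}

```text
t: 40.77
position: [0.5486, -0.0431, 0.1341]
eef_rot: [-0.004, -0.012, 1.0, -0.0]
wrist_force: [-1.5, -0.2, 0.2]
gripper_width: 1.004
gripper_force: 0.0
```

Request:
{"op": "step_arm", "data": {"motion": [[0,0,0,0,0,0,1],[0,0,0,0,0,0,1],[0,0,0,0,0,0,1],[0,0,0,0,0,0,1],[0,0,0,0,0,0,1]], "force": 40}}

```text
t: 41.18
position: [0.5522, -0.0431, 0.1397]
eef_rot: [0.001, -0.012, 1.0, 0.0]
wrist_force: [0.9, -0.8, 0.1]
gripper_width: 0.298
gripper_force: 0.0
```

Request:
{"op": "step_arm", "data": {"motion": [[0,0,0,0,0,0,1],[0,0,0,0,0,0,1],[0,0,0,0,0,0,1],[0,0,0,0,0,0,1],[0,0,0,0,0,0,1]]}}

```text
t: 41.6
position: [0.552, -0.0432, 0.1394]
eef_rot: [0.001, -0.012, 1.0, 0.0]
wrist_force: [-0.8, -0.0, 6.2]
gripper_width: 0.132
gripper_force: 39.6
```

Request:
{"op": "step_arm", "data": {"motion": [[0,0,0,0,0.03,0,1],[0,0,0,0,0.07,0,1],[0,0,0,0,0.11,0,1],[0,0,0,0,0.15,0,1],[0,0,0,0,0.19,0,1]]}}

```text
t: 42.02
position: [0.5499, 0.0322, 0.1394]
eef_rot: [0.001, -0.012, 1.0, -0.001]
wrist_force: [-2.0, -4.4, 6.5]
gripper_width: 0.134
gripper_force: 41.0
```

Request:
{"op": "step_arm", "data": {"motion": [[0,0,0,0,0.04,0,1],[0,0,0,0,0.08,0,1],[0,0,0,0,0.12,0,1],[0,0,0,0,0.15,0,1],[0,0,0,0,0.17,0,1]]}}

```text
t: 42.43
position: [0.548, 0.1017, 0.1394]
eef_rot: [0.0, -0.013, 1.0, 0.0]
wrist_force: [-3.4, -3.6, 8.2]
gripper_width: 0.131
gripper_force: 41.2
```

Request:
{"op": "step_arm", "data": {"motion": [[0,0,0,0,0.007,0,1],[0,0,0,0,0.014,0,1],[0,0,0,0,0.02,0,1],[0,0,0,0,0.026,0,1],[0,0,0,0,0.03,0,1]]}}

```text
t: 42.85
position: [0.5478, 0.1105, 0.1394]
eef_rot: [0.0, -0.012, 1.0, -0.001]
wrist_force: [-4.2, -12.3, 10.6]
gripper_width: 0.133
gripper_force: 41.5
```

Request:
{"op": "step_arm", "data": {"motion": [[0,0,0,0,0.002,0,1],[0,0,0,0,0.004,0,1],[0,0,0,0,0.006,0,1],[0,0,0,0,0.008,0,1],[0,0,0,0,0.008,0,1]]}}

```text
t: 43.27
position: [0.5478, 0.1104, 0.1394]
eef_rot: [0.0, -0.01, 1.0, -0.003]
wrist_force: [-3.7, -18.1, 10.8]
gripper_width: 0.133
gripper_force: 42.0
```

Request:
{"op": "step_arm", "data": {"motion": [[0,0,0,0,-0.009,0,1],[0,0,0,0,-0.009,0,-1],[0,0,0,0,-0.009,0,-1],[0,0,0,0,-0.009,0,-1],[0,0,0,0,-0.009,0,-1]]}}

```text
t: 43.68
position: [0.5476, 0.113, 0.1384]
eef_rot: [-0.0, -0.013, 1.0, 0.0]
wrist_force: [1.1, 0.7, 0.5]
gripper_width: 0.698
gripper_force: 0.0
```

Request:
{"op": "step_arm", "data": {"motion": [[0,0,0,0,0,0,-1],[0,0,0,0,0,0,-1],[0,0,0,0,0,-0.05,-1],[0,0,0,0,0,-0.15,-1],[0,0,0,0,0,-0.25,-1]]}}

```text
t: 44.1
position: [0.5465, 0.1123, 0.2385]
eef_rot: [-0.002, -0.012, 1.0, -0.001]
wrist_force: [1.2, 0.5, 0.1]
gripper_width: 0.996
gripper_force: 0.0
```

Request:
{"op": "step_arm", "data": {"motion": [[0,0,0.17,0,0,0,-0.18],[0,0,0.17,0,0,0,-0.18],[0,0,0.17,0,0,0,-0.18],[0,0,0.17,0,0,0,-0.18],[0,0,0.17,0,0,0,-0.18]]}}

```text
t: 44.52
position: [0.5476, 0.1127, 0.2385]
eef_rot: [0.0, 0.256, 0.967, 0.0]
wrist_force: [-0.9, 0.6, 0.1]
gripper_width: 0.591
gripper_force: 0.0
```

Request:
{"op": "step_arm", "data": {"motion": [[0,0,0.17,0,0,0,-0.18],[0,0,0.17,0,0,0,-0.18],[0,0,0.17,0,0,0,-0.18],[0,0,0.17,0,0,0,-0.18],[0,0,0.17,0,0,0,-0.18]]}}

```text
t: 44.93
position: [0.5476, 0.1127, 0.2384]
eef_rot: [-0.0, 0.502, 0.865, -0.0]
wrist_force: [-0.7, -0.2, 0.0]
gripper_width: 0.59
gripper_force: 0.0
```

Request:
{"op": "step_arm", "data": {"motion": [[0,0,0.16,0,0,0,-0.18],[0,0,0.16,0,0,0,-0.18],[0,0,0.16,0,0,0,-0.18],[0,0,0.16,0,0,0,-0.18],[0,0,0.16,0,0,0,-0.18]]}}

```text
t: 45.35
position: [0.5476, 0.1128, 0.2383]
eef_rot: [-0.0, 0.7, 0.714, -0.0]
wrist_force: [-0.3, -0.1, 0.4]
gripper_width: 0.589
gripper_force: 0.0
```

Request:
{"op": "step_arm", "data": {"motion": [[0,0,0,-0.1,0.03,0,-0.18],[0,0,0,-0.2,0.06,0,-0.18],[0,0,0,-0.3,0.1,0,-0.18],[0,0,0,-0.382,0.1,0,-0.18],[0,0,0,-0.382,0.1,0,-0.18]]}}

```text
t: 45.77
position: [0.5912, -0.0487, 0.2392]
eef_rot: [0.002, 0.7, 0.714, -0.001]
wrist_force: [-0.4, -1.0, 0.2]
gripper_width: 0.59
gripper_force: 0.0
```

```bash
python3 - <<'E'
from h import *
for i in range(3): W=env.read_camera('wrist')
cv2.imwrite('pics/w13.png',W['img']);s=env.read_state();print(s['position'],s['eef_rot'],s['gripper_width'],W['eye'])
for l,zz in dict(mid_a=.032,grip=.155,tray=0).items(): print(l,wr(l,zz,W))
print(rects('mid_a',.04,W),rects('tray',.014,W))
E
```

```text
[ 0.59128074 -0.0392243   0.23829161] [-3.14784455e-04  6.97735730e-01  7.16355181e-01  7.99612759e-05] 0.5918993902512356 [0.58808934 0.02323405 0.38179911]
mid_a [(0.7, 279, 193, array([ 0.5909, -0.0469])), (0.69, 207, 190, array([ 0.5104, -0.0446]))]
grip [(0.83, 225, 14, array([0.5486, 0.1074]))]
tray [(0.77, 42, 329, array([ 0.1744, -0.3013]))]
[(0.9, array([ 0.5899, -0.0467]), array([0.0197, 0.0703]), 1.4), (0.73, array([ 0.5126, -0.0438]), array([0.0262, 0.0735]), 0.2)] [(0.62, array([ 0.622 , -0.1824]), array([0.0207, 0.0611]), 0.4), (0.57, array([ 0.474 , -0.2968]), array([0.0566, 0.2301]), 116.4)]
```

View pics/w13.png

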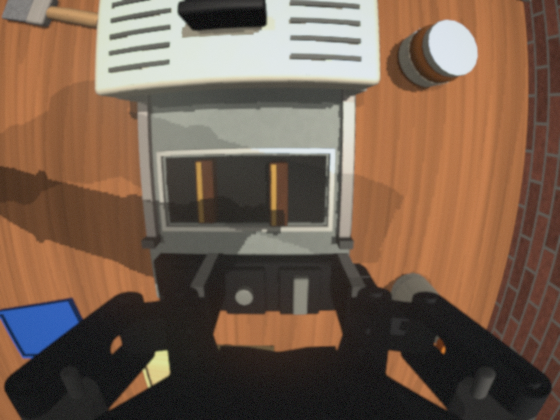

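Request:
{"op": "step_arm", "data": {"motion": [[0,0,0,-0.014,-0.002,0.09,-0.18],[0,0,0,-0.014,-0.002,0.18,-0.18],[0,0,0,-0.014,-0.002,0.27,-0.18],[0,0,0,-0.014,-0.002,0.35,-0.18],[0,0,0,-0.014,-0.002,0.35,-0.18]]}}

```text
t: 46.58
position: [0.5869, -0.0431, 0.093]
eef_rot: [-0.003, 0.698, 0.716, -0.003]
wrist_force: [-1.2, -0.4, -0.6]
gripper_width: 0.592
gripper_force: 0.0
```

Request:
{"op": "step_arm", "data": {"motion": [[0,0,0,0,0,0.05,-0.18],[0,0,0,0,0,0.1,-0.18],[0,0,0,0,0,0.15,-0.18],[0,0,0,0,0,0.189,-0.18],[0,0,0,0,0,0.189,-0.18]]}}

```text
t: 47.0
position: [0.59, -0.0439, 0.0219]
eef_rot: [-0.001, 0.698, 0.716, -0.001]
wrist_force: [-1.0, 0.7, 0.3]
gripper_width: 0.591
gripper_force: 0.0
```

Request:
{"op": "step_arm", "data": {"motion": [[0,0,0,0,0,0,1],[0,0,0,0,0,0,1],[0,0,0,0,0,0,1],[0,0,0,0,0,0,1],[0,0,0,0,0,0,1]], "force": 50}}

```text
t: 47.42
position: [0.5922, -0.0449, 0.0249]
eef_rot: [0.001, 0.698, 0.716, 0.001]
wrist_force: [0.0, -0.5, 8.1]
gripper_width: 0.222
gripper_force: 50.1
```

Request:
{"op": "step_arm", "data": {"motion": [[0,0,0,0,0,0,1],[0,0,0,0,0,0,1],[0,0,0,0,0,-0.05,1],[0,0,0,0,0,-0.1,1],[0,0,0,0,0,-0.15,1]]}}

```text
t: 47.83
position: [0.5909, -0.0449, 0.0846]
eef_rot: [0.0, 0.698, 0.716, 0.0]
wrist_force: [1.2, -0.1, -0.8]
gripper_width: 0.224
gripper_force: 49.0
```

Request:
{"op": "step_arm", "data": {"motion": [[0,0,0,0,0,-0.08,1],[0,0,0,0,0,-0.16,1],[0,0,0,0,0,-0.24,1],[0,0,0,0,0,-0.3,1],[0,0,0,0,0,-0.3,1]]}}

```text
t: 48.25
position: [0.5935, -0.0458, 0.2091]
eef_rot: [0.003, 0.699, 0.716, 0.003]
wrist_force: [1.4, -0.7, 0.7]
gripper_width: 0.217
gripper_force: 49.0
```

Request:
{"op": "step_arm", "data": {"motion": [[0,0,0,-0.09,-0.02,0,1],[0,0,0,-0.18,-0.04,0,1],[0,0,0,-0.27,-0.06,0,1],[0,0,0,-0.35,-0.082,0,1],[0,0,0,-0.35,-0.082,0,1]]}}

```text
t: 48.67
position: [0.5583, -0.1942, 0.2042]
eef_rot: [0.002, 0.702, 0.712, -0.001]
wrist_force: [-0.0, 0.2, -0.5]
gripper_width: 0.22
gripper_force: 49.0
```

Request:
{"op": "step_arm", "data": {"motion": [[0,0,0,-0.09,-0.02,0,1],[0,0,0,-0.18,-0.04,0,1],[0,0,0,-0.27,-0.06,0,1],[0,0,0,-0.35,-0.082,0,1],[0,0,0,-0.35,-0.082,0,1]]}}

```text
t: 49.08
position: [0.528, -0.3346, 0.204]
eef_rot: [0.002, 0.702, 0.712, -0.002]
wrist_force: [-0.8, -0.7, 0.0]
gripper_width: 0.22
gripper_force: 49.0
```

Request:
{"op": "step_arm", "data": {"motion": [[0,0,0,0,0,0,1],[0,0,0,0,0,0.1,1],[0,0,0,0,0,0.2,1],[0,0,0,0,0,0.25,1],[0,0,0,0,0,0.25,1]]}}

```text
t: 49.5
position: [0.5303, -0.3223, 0.0983]
eef_rot: [-0.004, 0.698, 0.716, -0.001]
wrist_force: [-0.5, 0.7, -0.4]
gripper_width: 0.221
gripper_force: 49.0
```

```bash
python3 - <<'E'
from h import *
for i in range(3): W=env.read_camera('wrist')
cv2.imwrite('pics/w14.png',W['img']);s=env.read_state();print(s['position'],s['gripper_width'],W['eye'])
z=s['position'][2]
print(wr('tray',0,W),wr('mid_a',z+.007,W),rects('mid_a',z+.019,W),rects('tray',.014,W))
E
```

```text
[ 0.53308535 -0.32610656  0.1043062 ] 0.22065029480420434 [ 0.52931006 -0.26078797  0.24650665]
[(0.8, 220, 221, array([ 0.4845, -0.3335]))] [(0.86, 276, 275, array([ 0.5298, -0.3258]))] [(0.91, array([ 0.5306, -0.3236]), array([0.0197, 0.073 ]), 1.4)] [(0.89, array([ 0.2274, -0.516 ]), array([0.0625, 0.1412]), 144.9), (0.85, array([ 0.2875, -0.2818]), array([0.0547, 0.1171]), 172.3), (0.64, array([ 0.4859, -0.3317]), array([0.1088, 0.2118]), 91.5)]
```

View pics/w14.png

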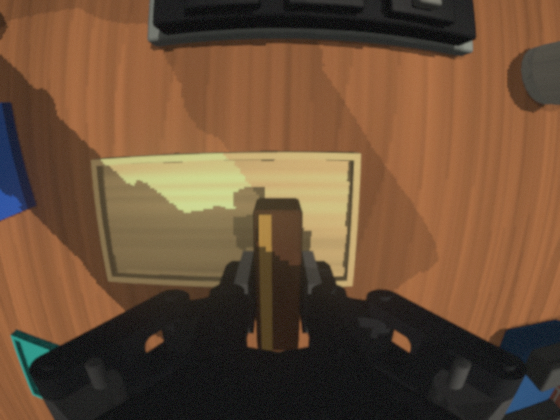

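Request:
{"op": "step_arm", "data": {"motion": [[0,0,0,-0.013,0,0.07,1],[0,0,0,-0.013,0,0.14,1],[0,0,0,-0.013,0,0.19,1],[0,0,0,-0.013,0,0.215,1],[0,0,0,-0.013,0,0.215,1]]}}

```text
t: 50.27
position: [0.5314, -0.3309, 0.0155]
eef_rot: [-0.001, 0.698, 0.716, -0.0]
wrist_force: [0.4, 0.8, -0.1]
gripper_width: 0.217
gripper_force: 49.0
```

Request:
{"op": "step_arm", "data": {"motion": [[0,0,0,0,0,0.01,1],[0,0,0,0,0,0.021,1],[0,0,0,0,0,0.021,1],[0,0,0,0,0,0.021,1],[0,0,0,0,0,0.021,-0.18]]}}

```text
t: 50.68
position: [0.5328, -0.332, 0.0095]
eef_rot: [0.001, 0.698, 0.716, 0.0]
wrist_force: [0.2, -0.1, 0.4]
gripper_width: 0.35
gripper_force: 0.0
```

Request:
{"op": "step_arm", "data": {"motion": [[0,0,0,0,0,0,-0.18],[0,0,0,0,0,0,-0.18],[0,0,0,0,0,0,-0.18],[0,0,0,0,0,-0.05,-0.18],[0,0,0,0,0,-0.1,-0.18]]}}

```text
t: 51.1
position: [0.5311, -0.331, 0.0478]
eef_rot: [-0.001, 0.698, 0.716, -0.0]
wrist_force: [0.5, 0.9, 0.7]
gripper_width: 0.586
gripper_force: 0.0
```

Request:
{"op": "step_arm", "data": {"motion": [[0,0,0,0,0,-0.1,-0.18],[0,0,0,0,0,-0.2,-0.18],[0,0,0,0,0,-0.3,-0.18],[0,0,0,0,0,-0.39,-0.18],[0,0,0,0,0,-0.39,-0.18]]}}

```text
t: 51.52
position: [0.5345, -0.3344, 0.2121]
eef_rot: [0.005, 0.699, 0.715, 0.001]
wrist_force: [0.3, -0.5, 0.2]
gripper_width: 0.59
gripper_force: 0.0
```

```bash
python3 - <<'E'
from h import *
for i in range(3): W=env.read_camera('wrist')
cv2.imwrite('pics/w15.png',W['img']);s=env.read_state();print(s['position'],s['gripper_width'],W['eye'])
print(wr('tray',0,W),wr('mid_a',.017,W),rects('mid_a',.027,W))
E
```

```text
[ 0.53214304 -0.33128744  0.20451715] 0.5878814060771219 [ 0.52920507 -0.26737416  0.34944025]
[(0.98, 120, 337, array([ 0.3091, -0.5497])), (0.8, 237, 187, array([ 0.4871, -0.3313])), (0.58, 19, 163, array([ 0.1777, -0.2977]))] [(0.92, 312, 181, array([ 0.5671, -0.3206]))] [(0.87, array([ 0.5653, -0.3233]), array([0.0227, 0.0722]), 1.1), (0.71, array([ 0.4878, -0.1439]), array([0.0248, 0.0253]), 92.1)]
```

View pics/w15.png

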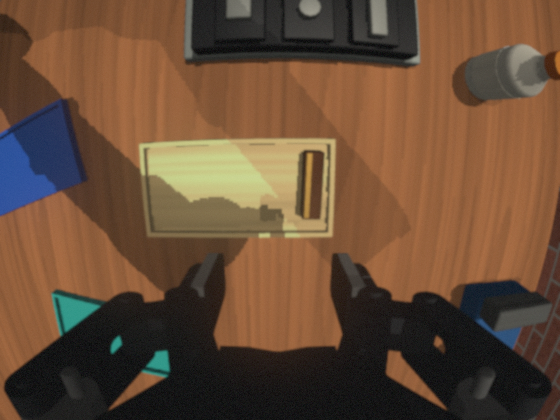

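Request:
{"op": "step_arm", "data": {"motion": [[0,0,0,0.09,0,0,-0.18],[0,0,0,0.18,0,0,-0.18],[0,0,0,0.27,-0.018,0,-0.18],[0,0,0,0.36,-0.018,0,-0.18],[0,0,0,0.36,-0.018,0,-0.18]]}}

```text
t: 52.23
position: [0.5213, -0.1792, 0.2025]
eef_rot: [-0.003, 0.695, 0.719, 0.001]
wrist_force: [0.8, 1.0, -0.7]
gripper_width: 0.59
gripper_force: 0.0
```

Request:
{"op": "step_arm", "data": {"motion": [[0,0,0,0.09,0,0,-0.18],[0,0,0,0.18,0,0,-0.18],[0,0,0,0.27,-0.018,0,-0.18],[0,0,0,0.36,-0.018,0,-0.18],[0,0,0,0.36,-0.018,0,-0.18]]}}

```text
t: 52.65
position: [0.5099, -0.0359, 0.2029]
eef_rot: [-0.002, 0.695, 0.719, -0.0]
wrist_force: [1.2, -0.3, 0.1]
gripper_width: 0.589
gripper_force: 0.0
```

```bash
python3 - <<'E'
from h import *
for i in range(5): W=env.read_camera('wrist')
s=env.read_state();print(s['position'],s['gripper_width'],W['eye'])
print(wr('mid_a',.032,W),rects('mid_a',.04,W),wr('grip',.155,W))
E
```

```text
[ 0.51053284 -0.04555107  0.20420002] 0.5878496093476485 [0.50750175 0.01958625 0.34735354]
[(0.64, 281, 197, array([ 0.512 , -0.0476]))] [(0.58, array([ 0.5111, -0.0445]), array([0.0208, 0.0714]), 1.9)] []
```

Request:
{"op": "step_arm", "data": {"motion": [[0,0,0,0.001,0.001,0.09,-0.18],[0,0,0,0.001,0.001,0.18,-0.18],[0,0,0,0.001,0.001,0.25,-0.18],[0,0,0,0.001,0.001,0.3,-0.18],[0,0,0,0.001,0.001,0.3,-0.18]]}}

```text
t: 53.47
position: [0.5085, -0.0443, 0.0811]
eef_rot: [-0.002, 0.699, 0.715, -0.002]
wrist_force: [-0.0, -0.3, 0.2]
gripper_width: 0.595
gripper_force: 0.0
```

Request:
{"op": "step_arm", "data": {"motion": [[0,0,0,0,0,0.05,-0.18],[0,0,0,0,0,0.1,-0.18],[0,0,0,0,0,0.15,-0.18],[0,0,0,0,0,0.15,-0.18],[0,0,0,0,0,0.15,-0.18]]}}

```text
t: 53.88
position: [0.5112, -0.0443, 0.0251]
eef_rot: [-0.0, 0.699, 0.715, -0.0]
wrist_force: [0.0, -0.4, 0.6]
gripper_width: 0.588
gripper_force: 0.0
```

Request:
{"op": "step_arm", "data": {"motion": [[0,0,0,0,0,0,1],[0,0,0,0,0,0,1],[0,0,0,0,0,0,1],[0,0,0,0,0,0,1],[0,0,0,0,0,0,1]], "force": 50}}

```text
t: 54.3
position: [0.5121, -0.0437, 0.0261]
eef_rot: [0.001, 0.698, 0.716, 0.001]
wrist_force: [-1.3, -0.1, 8.5]
gripper_width: 0.226
gripper_force: 49.2
```

Request:
{"op": "step_arm", "data": {"motion": [[0,0,0,0,0,0,1],[0,0,0,0,0,0,1],[0,0,0,0,0,-0.05,1],[0,0,0,0,0,-0.1,1],[0,0,0,0,0,-0.15,1]]}}

```text
t: 54.72
position: [0.511, -0.0437, 0.0859]
eef_rot: [0.0, 0.699, 0.716, 0.0]
wrist_force: [1.4, 0.1, -0.3]
gripper_width: 0.22
gripper_force: 49.3
```

Request:
{"op": "step_arm", "data": {"motion": [[0,0,0,0,0,-0.08,1],[0,0,0,0,0,-0.16,1],[0,0,0,0,0,-0.24,1],[0,0,0,0,0,-0.3,1],[0,0,0,0,0,-0.3,1]]}}

```text
t: 55.13
position: [0.5137, -0.0443, 0.2098]
eef_rot: [0.003, 0.699, 0.715, 0.003]
wrist_force: [1.7, -0.3, 0.1]
gripper_width: 0.223
gripper_force: 49.3
```

Request:
{"op": "step_arm", "data": {"motion": [[0,0,0,-0.09,-0.02,0,1],[0,0,0,-0.18,-0.04,0,1],[0,0,0,-0.27,-0.06,0,1],[0,0,0,-0.356,-0.086,0,1],[0,0,0,-0.356,-0.086,0,1]]}}

```text
t: 55.55
position: [0.4772, -0.1946, 0.2055]
eef_rot: [0.002, 0.702, 0.712, -0.001]
wrist_force: [-0.2, -1.0, -0.2]
gripper_width: 0.22
gripper_force: 49.3
```

Request:
{"op": "step_arm", "data": {"motion": [[0,0,0,-0.09,-0.02,0,1],[0,0,0,-0.18,-0.04,0,1],[0,0,0,-0.27,-0.06,0,1],[0,0,0,-0.356,-0.086,0,1],[0,0,0,-0.356,-0.086,0,1]]}}

```text
t: 55.97
position: [0.4454, -0.3377, 0.2055]
eef_rot: [0.002, 0.702, 0.712, -0.002]
wrist_force: [-1.0, -0.8, 0.3]
gripper_width: 0.22
gripper_force: 49.3
```

Request:
{"op": "step_arm", "data": {"motion": [[0,0,0,0,0,0,1],[0,0,0,0,0,0.1,1],[0,0,0,0,0,0.2,1],[0,0,0,0,0,0.25,1],[0,0,0,0,0,0.25,1]]}}

```text
t: 56.38
position: [0.4477, -0.3261, 0.1004]
eef_rot: [-0.004, 0.698, 0.716, -0.0]
wrist_force: [0.1, 0.1, -0.2]
gripper_width: 0.219
gripper_force: 49.3
```

```bash
python3 - <<'E'
from h import *
for i in range(4): W=env.read_camera('wrist')
s=env.read_state();print(s['position'],s['gripper_width'],W['eye'])
z=s['position'][2]
print(wr('tray',0,W),wr('mid_a',z+.006,W),rects('mid_a',z+.018,W),rects('mid_a',.027,W))
E
```

```text
[ 0.45043515 -0.33020995  0.10618893] 0.2228314555856669 [ 0.44680611 -0.2651822   0.24901254]
[(0.9, 10, 174, array([ 0.1795, -0.2974])), (0.81, 325, 216, array([ 0.4868, -0.3325]))] [(0.94, 424, 214, array([ 0.5162, -0.3002])), (0.6, 276, 275, array([ 0.4476, -0.3311]))] [(0.93, array([ 0.4483, -0.3282]), array([0.0198, 0.0732]), 1.3), (0.83, array([ 0.5118, -0.2974]), array([0.017 , 0.0406]), 179.2)] [(0.93, array([ 0.4495, -0.3773]), array([0.0351, 0.1301]), 1.3), (0.83, array([ 0.5623, -0.3225]), array([0.0302, 0.0723]), 179.2)]
```

Request:
{"op": "step_arm", "data": {"motion": [[0,0,0,0,0,0.07,1],[0,0,0,0,0,0.14,1],[0,0,0,0,0,0.19,1],[0,0,0,0,0,0.215,1],[0,0,0,0,0,0.215,1]]}}

```text
t: 57.2
position: [0.4485, -0.3294, 0.0172]
eef_rot: [-0.001, 0.698, 0.716, -0.0]
wrist_force: [0.2, 0.2, -0.2]
gripper_width: 0.223
gripper_force: 49.3
```

Request:
{"op": "step_arm", "data": {"motion": [[0,0,0,0,0,0.01,1],[0,0,0,0,0,0.021,1],[0,0,0,0,0,0.021,1],[0,0,0,0,0,0.021,1],[0,0,0,0,0,0.021,-0.18]]}}

```text
t: 57.62
position: [0.4499, -0.3304, 0.0109]
eef_rot: [0.001, 0.698, 0.716, 0.0]
wrist_force: [-0.3, 0.2, -0.5]
gripper_width: 0.349
gripper_force: 0.0
```

Request:
{"op": "step_arm", "data": {"motion": [[0,0,0,0,0,0,-0.18],[0,0,0,0,0,0,-0.18],[0,0,0,0,0,0,-0.18],[0,0,0,0,0,-0.05,-0.18],[0,0,0,0,0,-0.1,-0.18]]}}

```text
t: 58.03
position: [0.4483, -0.3295, 0.0497]
eef_rot: [-0.001, 0.699, 0.716, -0.0]
wrist_force: [-0.6, -0.4, 0.6]
gripper_width: 0.596
gripper_force: 0.0
```

Request:
{"op": "step_arm", "data": {"motion": [[0,0,0,0,0,-0.1,-0.18],[0,0,0,0,0,-0.2,-0.18],[0,0,0,0,0,-0.3,-0.18],[0,0,0,0,0,-0.39,-0.18],[0,0,0,0,0,-0.39,-0.18]]}}

```text
t: 58.45
position: [0.4515, -0.3328, 0.2128]
eef_rot: [0.005, 0.699, 0.715, 0.001]
wrist_force: [1.1, -1.3, 0.6]
gripper_width: 0.593
gripper_force: 0.0
```

```bash
python3 - <<'E'
from h import *
for i in range(4): W=env.read_camera('wrist')
cv2.imwrite('pics/w16.png',W['img']);s=env.read_state();print(s['position'],s['gripper_width'],W['eye'])
print(wr('tray',0,W),wr('mid_a',.017,W),rects('mid_a',.027,W))
T=env.read_camera('top');print([(round(d['conf'],2),atz(T,d['centre'][0]*560,d['centre'][1]*420,.155)[:2].round(3)) for d in env.place_of('top','grip')])
S=env.read_camera('scene');print([(round(d['conf'],2),atz(S,d['centre'][0]*560,d['centre'][1]*420,.155)[:2].round(3)) for d in env.place_of('scene','grip')])
E
```

```text
[ 0.4488569  -0.32930705  0.20516846] 0.5881786644885778 [ 0.44603473 -0.26515695  0.34937157]
[(0.95, 177, 340, array([ 0.3158, -0.5404])), (0.85, 311, 191, array([ 0.4843, -0.331 ])), (0.83, 71, 162, array([ 0.1893, -0.2979]))] [(0.88, 279, 196, array([ 0.4487, -0.334 ])), (0.65, 387, 186, array([ 0.5655, -0.3199]))] [(0.76, array([ 0.4476, -0.332 ]), array([0.0211, 0.0727]), 1.8), (0.65, array([ 0.5632, -0.3221]), array([0.0295, 0.0722]), 178.9)]
[(0.9, array([0.544, 0.111]))]
[(0.91, array([0.551, 0.117]))]
```

View pics/w16.png

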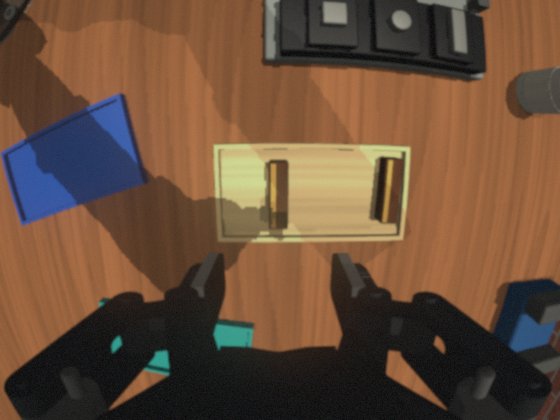

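Both pieces lie flat inside the plywood tray's walls, at (277,196) and (387,188), and the gripper is well clear of them. The head is at its parking stop.

```bash
python3 -c "
from cell import env
print(env.sign_off())"
```

```text
the job is handed in; nothing more can be done
None
```

The job is handed in, with no verdict shown: both mid-length pieces were cured (round, square, then long key) and lie flat in the plywood tray with the head parked; one was knocked about 35 mm aside in the tray but still lies inside its walls.

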